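# Set up the soak rack and slide the loaded tray onto it

## Robot

A 7-joint arm with a two-finger parallel gripper is mounted at the origin on the work surface. World frame = base frame: x ahead of the robot, y to its left, z up, the work surface at z = 0. Lengths are in mm, angles in rad, forces in N, time in s.
With the tool pointing down it reaches from about 400 to 875 mm from the base axis. Payload 4.4 kg.
Tool frame: the origin (TCP) lies midway between the tips of the shut fingers; the grasp point (between the pads) lies 19 mm behind it (ctrl.grip_point_offset is the distance from the TCP to the grasp point, in mm); z points along the fingers, y is the direction in which the jaws open and shut (so a half turn about z gives the same grasp; the last joint's range is limited). The gripper opens to 85 mm and grips with 20 to 120 N. Pads are 22 mm wide; open, the fingers measure 114 mm over their backs; the gripper's body (76 mm by 85 mm) begins 54 mm behind the grasp point. The pads swing forward as they close: fully open they stand 13 mm farther back than shut.
Start: joints at [-1.205, 0.628, 0.038, 1.517, -0.027, 0.996, -0.02], TCP at [272.008, 590.364, 231.313] pointing down, gripper open.
Joint ranges: [-3.06, 3.06], [-0.37, 2.12], [-1.25, 1.32], [0.18, 2.47], [-1.1, 4.24], [0.23, 1.98], [-2.94, 2.94]. Speed limits (rad/s): [2.57, 2.57, 3.14, 3.14, 3.14, 3.14, 3.14].

## Interface

Orientations are given as [roll, pitch, yaw] about the fixed x, y, z axes, in that order (R = Rz(yaw) Ry(pitch) Rx(roll)).
In Python, from cell import ctrl, imaging, models gives the robot as it stands. The module is installed in compiled form; this text tells all that it offers.
- The arm moves only by the tool drive_tool, never from a script. Its argument "deltas" is text: rows parted by semicolons, each of 5 numbers parted by spaces: the shift along the tool's x, y, z in m, then the turn about the tool's z in degrees, then the finger opening in m, from 0 to 0.0854. A call has 1 to 12 rows; each row is the pose to reach, as a shift and turn from the pose commanded when the call began, along the tool's axes at that moment; what a row does not reach only later rows make up. A row lasts 1/8 s, in which the tool goes at most 62.5 mm and 10.7 degrees, less where a joint would pass 70% of its speed; a pose out of reach is approached as far as the arm can. A call with a gripper value outside its range is refused whole. The fingers move at their own pace and stop on an object; the grip force is fixed at half the most. Time passes only in rows, so rows that repeat a pose let the fingers close. It gives the time, the measured TCP pose, the force and the opening at its end, in the units of the state.
- ctrl.read_state(): the state, without advancing time (a new reading comes with each control period).
- imaging.get_image(name): name is "side" or "top"; returns a dict with "color" (420x560x3 uint8, red, green, blue), "range_z" (420x560 float32, mm along the optical axis (not along the pixel's ray), 0 where there is no reading), "vfov" (degrees; the focal length in pixels is half the picture's height over the tangent of half this angle, whatever the lens; pixels are square), "cx", "cy" (the principal point, pixels), "extrinsics" (4x4, takes a point from camera to world coordinates). Camera axes: x right, y down, z forward; pixel columns grow to the right and rows downward; lengths in mm; the calibration is good to about 2 mm. A picture is of the moment at which its call begins.
- ctrl.finish_job(): hands the job in, once; it reports no verdict.
Trained networks look in a picture, given as the dict that the camera call returned (one of the last four; its "shot" number tells which), for a name from the list of things; names that differ only in an ending like _2 or _b are one class to them, and where a whole thing is asked for, a point or a joint stands for the part that bears it (a point fixed in the world has none). Each returns a list of dicts, best first, with "score" (0 to 1); they miss things now and then, are a little off and sometimes report something else, mostly with a low value. They report only what shows in the picture. A call takes as long as a camera call.
- models.spot_in(picture, thing): "point" ([column, row] in pixels, amid what is visible of it).
- models.landmark_of(picture, thing): "point" ([column, row] in pixels: a listed point, or the origin of a listed thing).
The state is a dict: "clock": time; "qpos": joint angles; "qd": joint speeds; "tau": joint torques, N m; "eef_pos": TCP position; "tool_rot": TCP orientation; "force": force on the tool from outside, world axes, zero at the start; "torque": the same for the moment, N m; "width": finger opening in mm.
Only numpy, scipy, OpenCV 4.12 (cv2) and the standard library are available. Lean on these libraries where they do the work, as an engineer would, in place of code of your own. Each camera call takes 0.05 s, during which the arm holds its last target.

## Task

Prepare the next soak batch: hook one loose bracket into each slotted upright, in the row that brings its top level with the granite plate, and press it down until it locks; also stand every bushing upright in the tray on the plate. Then slide the loaded tray over the gap, without lifting it or letting it dip, until it lies squarely across both brackets, clear of the plate. Last, push the soak timer's plunger right down to its stop and let go; leave the bottle, wooden case and screwdriver alone.

Things in the scene. Friction and masses are not known exactly. Their poses are not given: they have to be found in the camera images.
- rack: fixed rack: two white uprights 80 mm wide, 156 mm tall, centres 130 mm apart. Origin on the bench midway between their front faces; -x points out of the faces to the robot, y along the rack to the plate. Each 4 mm thick face has 2 columns of slots 20 mm either side of its centre line: 12 mm wide, 30 mm tall, 3 rows, lower edges at z 31, 71, 111 mm. The 71 mm row is level with the plate
- seat_1 (a point): point on the front face of the upright nearer the plate (rack y = +65 mm), on its centre line, 85 mm above the bench: point bracket_?_back must come here when a bracket is fully home in the 71 mm row. Axes as the rack's
- latch_1 (a joint): spring latch strip behind the slots of upright 1, m: 0 at rest (also with no bracket there), 0.002 to 0.004 while a claw is in and not yet fully down (3 to 4 N), back to 0 when the bracket is within 0.8 mm of fully down: locked
- seat_2 (a point): point on the front face of the upright farther from the plate (rack y = -65 mm), on its centre line, 85 mm above the bench: point bracket_?_back must come here when a bracket is fully home in the 71 mm row. Axes as the rack's
- latch_2 (a joint): spring latch strip behind the slots of upright 2, m: 0 at rest (also with no bracket there), 0.002 to 0.004 while a claw is in and not yet fully down (3 to 4 N), back to 0 when the bracket is within 0.8 mm of fully down: locked
- bracket_a: loose grey bracket, 0.32 kg, standing on the bench (two alike, fit either upright): tube 36 mm wide (y), 60 mm tall, x from -90 mm (free tip) to +90 mm (back face of a 56 mm wide, 6 mm thick end plate). Origin at the underside's middle; +x towards the claws. Two claws stand out 11.5 mm from the back face at y = +-20 mm: 6 mm wide, neck at z 46 to 54 mm, finger hanging down to z 33 mm
- bracket_a_back (a point): middle of the top edge of the bracket's back face (x +90, y 0, z +60 mm). To hook: hold level and square 14 to 20 mm above home height, push in till the end plate meets the upright (latch gives 4 N), press straight down till the necks rest on the slots' lower edges. Held level this takes a few N; let go early it jams high and needs 20 N on top within 30 mm of the upright. Side play 3 mm each way
- bracket_b: loose grey bracket, 0.32 kg, standing on the bench (two alike, fit either upright): tube 36 mm wide (y), 60 mm tall, x from -90 mm (free tip) to +90 mm (back face of a 56 mm wide, 6 mm thick end plate). Origin at the underside's middle; +x towards the claws. Two claws stand out 11.5 mm from the back face at y = +-20 mm: 6 mm wide, neck at z 46 to 54 mm, finger hanging down to z 33 mm
- bracket_b_back (a point): middle of the top edge of the bracket's back face (x +90, y 0, z +60 mm). To hook: hold level and square 14 to 20 mm above home height, push in till the end plate meets the upright (latch gives 4 N), press straight down till the necks rest on the slots' lower edges. Held level this takes a few N; let go early it jams high and needs 20 N on top within 30 mm of the upright. Side play 3 mm each way
- plate: fixed dark granite surface plate on a steel stand, 180 mm (x) by 240 mm (y), top 85 mm above the bench. Origin on the bench under its centre, axes nearly those of the rack; the gap between its edge (y = -120 mm) and the nearer hung bracket is about 60 mm
- tray: loose grey plastic tray, 0.19 to 0.31 kg, on the plate: 140 mm (x) by 200 mm (y), walls 28 mm tall, 4 mm thick, floor 6 mm thick, lower edges of both y ends bevelled. Origin at the underside's centre, z up; its -y end leads towards the rack. Hung brackets reach 180 mm out of the uprights; there the tray belongs midway between the two, centred about 97 mm before the upright faces
- tray_tab (a point): middle of the top edge of the tray's upright pull tab: tab 70 mm wide (x), 8 mm thick (y), outside the +y wall (tray y +104 mm), top 50 mm above the tray's underside, 22 mm above the wall
- bushing_1: plain round aluminium bushing with a bore, 0.075 kg, standing on the bench (3 to 5 are present, all alike): 34 mm across, 42 mm tall, a dark groove near its lower end. Origin at the centre of its underside, z along its axis, up when it stands properly
- bushing_2: plain round aluminium bushing with a bore, 0.075 kg, standing on the bench (3 to 5 are present, all alike): 34 mm across, 42 mm tall, a dark groove near its lower end. Origin at the centre of its underside, z along its axis, up when it stands properly
- bushing_3: plain round aluminium bushing with a bore, 0.075 kg, standing on the bench (3 to 5 are present, all alike): 34 mm across, 42 mm tall, a dark groove near its lower end. Origin at the centre of its underside, z along its axis, up when it stands properly
- bushing_4: plain round aluminium bushing with a bore, 0.075 kg, standing on the bench (3 to 5 are present, all alike): 34 mm across, 42 mm tall, a dark groove near its lower end. Origin at the centre of its underside, z along its axis, up when it stands properly
- bushing_5: plain round aluminium bushing with a bore, 0.075 kg, standing on the bench (3 to 5 are present, all alike): 34 mm across, 42 mm tall, a dark groove near its lower end. Origin at the centre of its underside, z along its axis, up when it stands properly
- plunger_top (a point): middle of the top of the soak timer's round plunger head (30 mm across, 10 mm thick), 84 mm above the bench when up; the timer is a fixed white box 70 by 85 by 50 mm
- plunger (a joint): how far the timer's plunger is pressed, m: 0 up, 0.012 at its stop; springs back when let go; about 2 N to start, 8 N at the stop
- bottle: bystander: closed brown bottle, 48 mm across, 120 mm tall; origin at the centre of its underside
- gauge_case: bystander: closed wooden case 100 x 170 x 43 mm; origin at the centre of its underside
- screwdriver: bystander: screwdriver 170 mm long lying on the bench left of the plate

How it is judged (in metres and radians):
On the way, in this order (a step that is already met when the one before it is completed fails the run):
1. both brackets are hooked and locked in the uprights level with the plate, and every bushing stands upright in the tray, the tray still on the plate (in any order) (((distance between bracket_a_back and seat_1 below 0.007 m and angle between bracket_a's own z axis and vertical below 0.06 rad) or (distance between bracket_b_back and seat_1 below 0.007 m and angle between bracket_b's own z axis and vertical below 0.06 rad)) and ((distance between bracket_a_back and seat_2 below 0.007 m and angle between bracket_a's own z axis and vertical below 0.06 rad) or (distance between bracket_b_back and seat_2 below 0.007 m and angle between bracket_b's own z axis and vertical below 0.06 rad)) and value of joint each of latch_1, latch_2 below 0.0015 m and x of bushing_1 in the frame of tray between -0.066 and 0.066 m and y of bushing_1 in the frame of tray between -0.096 and 0.096 m and z of bushing_1 in the frame of tray between 0 and 0.012 m and angle between each of bushing_1, bushing_2, bushing_3, bushing_4, bushing_5's own z axis and vertical below 0.1 rad and x of bushing_2 in the frame of tray between -0.066 and 0.066 m and y of bushing_2 in the frame of tray between -0.096 and 0.096 m and z of bushing_2 in the frame of tray between 0 and 0.012 m and x of bushing_3 in the frame of tray between -0.066 and 0.066 m and y of bushing_3 in the frame of tray between -0.096 and 0.096 m and z of bushing_3 in the frame of tray between 0 and 0.012 m and x of bushing_4 in the frame of tray between -0.066 and 0.066 m and y of bushing_4 in the frame of tray between -0.096 and 0.096 m and z of bushing_4 in the frame of tray between 0 and 0.012 m and x of bushing_5 in the frame of tray between -0.066 and 0.066 m and y of bushing_5 in the frame of tray between -0.096 and 0.096 m and z of bushing_5 in the frame of tray between 0 and 0.012 m and y of tray in the frame of rack above 0.2 m), for 0.2 s.
2. the tray, with the bushings standing in it, lies across both brackets and clear of the plate (((distance between bracket_a_back and seat_1 below 0.007 m and angle between bracket_a's own z axis and vertical below 0.06 rad) or (distance between bracket_b_back and seat_1 below 0.007 m and angle between bracket_b's own z axis and vertical below 0.06 rad)) and ((distance between bracket_a_back and seat_2 below 0.007 m and angle between bracket_a's own z axis and vertical below 0.06 rad) or (distance between bracket_b_back and seat_2 below 0.007 m and angle between bracket_b's own z axis and vertical below 0.06 rad)) and value of joint each of latch_1, latch_2 below 0.0015 m and x of bushing_1 in the frame of tray between -0.066 and 0.066 m and y of bushing_1 in the frame of tray between -0.096 and 0.096 m and z of bushing_1 in the frame of tray between 0 and 0.012 m and angle between each of bushing_1, bushing_2, bushing_3, bushing_4, bushing_5's own z axis and vertical below 0.1 rad and x of bushing_2 in the frame of tray between -0.066 and 0.066 m and y of bushing_2 in the frame of tray between -0.096 and 0.096 m and z of bushing_2 in the frame of tray between 0 and 0.012 m and x of bushing_3 in the frame of tray between -0.066 and 0.066 m and y of bushing_3 in the frame of tray between -0.096 and 0.096 m and z of bushing_3 in the frame of tray between 0 and 0.012 m and x of bushing_4 in the frame of tray between -0.066 and 0.066 m and y of bushing_4 in the frame of tray between -0.096 and 0.096 m and z of bushing_4 in the frame of tray between 0 and 0.012 m and x of bushing_5 in the frame of tray between -0.066 and 0.066 m and y of bushing_5 in the frame of tray between -0.096 and 0.096 m and z of bushing_5 in the frame of tray between 0 and 0.012 m and y of tray in the frame of rack between -0.03 and 0.03 m and x of tray in the frame of rack between -0.125 and -0.068 m and z of tray in the frame of rack between 0.075 and 0.092 m and angle between the y axis of tray and the y axis of rack, either way round below 0.15 rad), for 0.2 s.
3. the timer's plunger is pressed down to its stop (value of joint plunger above 0.0108 m), for 0.05 s.
At the end, for the whole second after the job is handed in: A bracket locked on each upright at plate level (within 7 mm, 0.06 rad, latch sprung back); tray at rest across both (within 30 mm of their middle, centre 68 to 125 mm before the uprights, square to 0.15 rad) with every bushing standing on its floor; plunger up again (all of step 2 and linear speed of tray below 0.02 m/s and value of joint plunger below 0.003 m); the robot touches nothing.
It fails at once if the tray tips or dips into the gap (0.1 rad, or 10 mm below the plate's top) (angle between tray's own z axis and vertical above 0.1 rad or z of tray in the frame of plate below 0.075 m).
It fails at once if the tray is lifted more than 25 mm above the plate's level (z of tray in the frame of plate above 0.11 m).
It fails at once if the bottle, wooden case or screwdriver is moved by more than 30 mm (distance of any of bottle, gauge_case, screwdriver from where it was at the start of the episode above 0.03 m).
Of bushing_1, bushing_2, bushing_3, bushing_4, bushing_5 only 3 to 5 are there at a start; the rules pass over those that are not, and their reading is None.
At some moment in a run one of bushing_1, bushing_2, bushing_3, bushing_4, bushing_5 may be knocked a few centimetres aside while the robot is not near it.
It also fails if it takes over 210 s, if anything falls off the work surface, if the arm or the gripper's body presses on something with over 40 N, if the wrist force passes 120 N, or if a joint passes its speed limit or range.

## Working session

There is one attempt and no reset: what is moved stays moved. The work goes in short steps, Python scripts to look and compute and a tool call to move; the robot and the scene stay as the last step left them, time stands still between calls to the robot, and variables do not carry over. Pictures are saved under pics/ and viewed, and the job is handed in when it is done.

Besides the shell and the picture viewer there is one more tool, called after "Emit:" as name(argument=value, ...) on one line, values as JSON. drive_tool: Moves the arm, as the interface text tells. Its arguments: {"type":"object","properties":{"deltas":{"type":"string"}},"required":["deltas"]}

```bash
mkdir -p pics; ls
python3 - <<'E'
from cell import ctrl, imaging, models
import cv2,pickle
print(ctrl.read_state())
for n in ("side","top"):
    d=imaging.get_image(n); pickle.dump(d,open(n+"0.pkl","wb"))
    cv2.imwrite(f"pics/{n}0.png",cv2.resize(d["color"][:,:,::-1],(784,588)))
    print(n,d["vfov"],d["cx"],d["cy"],d["extrinsics"].tolist(),d.keys())
E
```

```text
pics
{'clock': 0.0, 'qpos': array([-1.20482405,  0.62935595,  0.038414  ,  1.51840564, -0.02700325,
        0.99629803, -0.02001933]), 'qd': array([ 0.00014831, -0.00049807,  0.00103946,  0.00243711, -0.00070035,
       -0.00153862, -0.00089326]), 'tau': array([ 1.08147735e-03, -5.63406730e+01,  1.22694690e+00, -1.93439466e+01,
        1.10954186e-02,  1.06222025e-02, -7.85118573e-06]), 'eef_pos': array([271.70061437, 589.77724722, 230.3701854 ]), 'tool_rot': array([-3.13964278e+00,  7.99648349e-06,  2.70982105e+00]), 'force': array([ 0.26944202, -0.59394174, -0.2815604 ]), 'torque': array([-0.00281432, -0.02414224,  0.01446853]), 'width': 85.28382265381228}
side 51.25195486593448 289.4305689170308 203.64383705594565 [[-0.7930502290574261, -0.2927977659954554, 0.534173007947832, -108.45818485175857], [-0.609115671794785, 0.3912842536933674, -0.6898367424149082, 822.8164241513364], [-0.00703082967734115, -0.8724483371751561, -0.48865577495242296, 691.702490295288], [0.0, 0.0, 0.0, 1.0]] dict_keys(['color', 'range_z', 'vfov', 'cx', 'cy', 'extrinsics', 'shot'])
top 47.9843894766534 281.5562961844488 208.33026140125202 [[0.02008073828707355, -0.9865011058440261, 0.16251871313285618, 332.6209062433303], [-0.9996049104887672, -0.016612303660209774, 0.02267276546530809, 4.563149492516282], [-0.019666897991039132, -0.1629097895634714, -0.9864449369264335, 1415.553223598893], [0.0, 0.0, 0.0, 1.0]] dict_keys(['color', 'range_z', 'vfov', 'cx', 'cy', 'extrinsics', 'shot'])
```

View pics/side0.png

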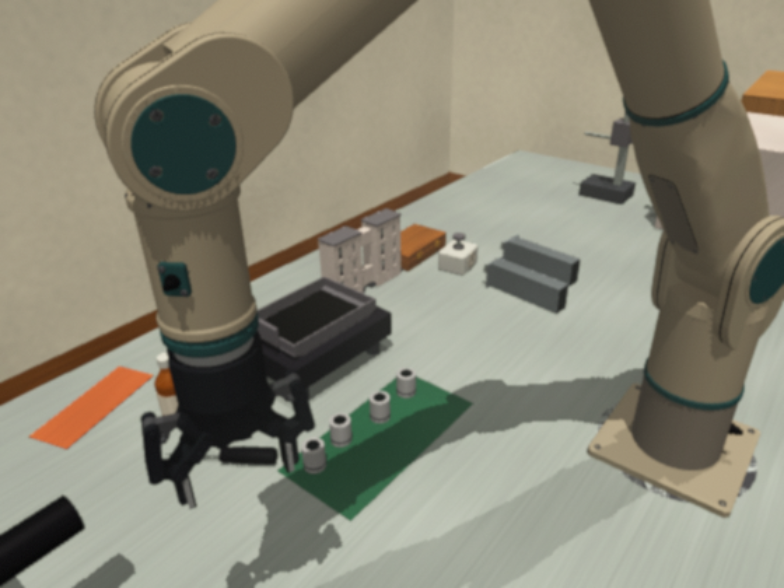

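View pics/top0.png

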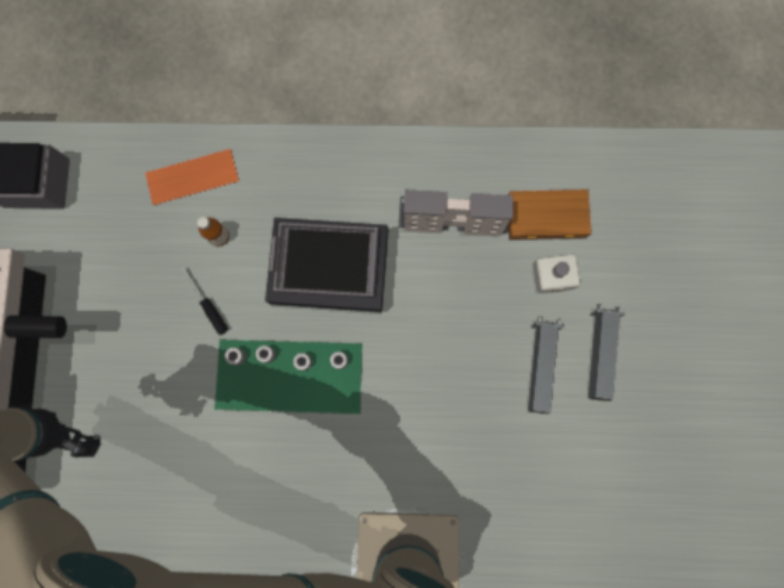

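```bash
cat > h.py <<'E'
import numpy as np,cv2,pickle
def cloud(d):
    H,W=d["range_z"].shape; f=H/2/np.tan(np.radians(d["vfov"]/2))
    u,v=np.meshgrid(np.arange(W),np.arange(H)); z=d["range_z"].astype(float)
    P=np.stack([(u-d["cx"])/f*z,(v-d["cy"])/f*z,z],-1)
    E=np.array(d["extrinsics"]); Q=P@E[:3,:3].T+E[:3,3]; Q[z==0]=np.nan; return Q
def uv(d,p):
    H=d["range_z"].shape[0]; f=H/2/np.tan(np.radians(d["vfov"]/2))
    E=np.linalg.inv(np.array(d["extrinsics"])); q=E[:3,:3]@np.array(p,float)+E[:3,3]
    return q[0]/q[2]*f+d["cx"],q[1]/q[2]*f+d["cy"]
def ray(d,px,z):
    H=d["range_z"].shape[0]; f=H/2/np.tan(np.radians(d["vfov"]/2)); E=np.array(d["extrinsics"])
    r=E[:3,:3]@np.array([(px[0]-d["cx"])/f,(px[1]-d["cy"])/f,1.]); o=E[:3,3]
    return o+r*(z-o[2])/r[2]
E
python3 - <<'E'
from h import *
np.set_printoptions(precision=1,suppress=True)
d=pickle.load(open("top0.pkl","rb")); Q=cloud(d)
def at(c,r): return Q[int(r/1.4),int(c/1.4)]
for n,c,r in [("bench",500,450),("br1",545,380),("br2",605,370),("plate",276,290),("trayfloor",330,260),("wall",380,262),("wallL",276,255),("up1",425,203),("up2",490,208),("case",550,210),("plg",561,269),("timer",545,275),("bot",204,222),("b",226,356)]: print(n,at(c,r))
Z=Q[...,2]
def comp(lo,hi,x0,x1,y0,y1):
    m=(Z>lo)&(Z<hi)&(Q[...,0]>x0)&(Q[...,0]<x1)&(Q[...,1]>y0)&(Q[...,1]<y1)
    n,l,s,c=cv2.connectedComponentsWithStats(m.astype(np.uint8))
    for i in range(1,n):
        if s[i,4]<12: continue
        p=Q[l==i]; r=cv2.minAreaRect(p[:,:2].astype(np.float32)); print(s[i,4],p[:,2].mean(),r[0],r[1],r[2])
for nm,a in {"brackets":(52,68,350,620,-480,-250),"bush":(35,50,400,600,0,420),"upr":(145,165,600,900,-350,50),"tray":(104,125,450,900,50,400),"case":(35,50,600,900,-500,-150),"plunger":(76,95,500,800,-450,-200),"timer":(42,60,500,800,-450,-200)}.items(): print(nm);comp(*a)
E
```

```text
bench [ 236.7 -189.3    2.3]
br1 [ 380.9 -272.7   60.4]
br2 [ 403.1 -395.2   58.1]
plate [547.6 273.  109.1]
trayfloor [616.3 170.1  92.4]
wall [613.9  66.9  83.5]
wallL [617.8 274.8 117.5]
up1 [719.  -22.2 154.7]
up2 [ 712.7 -152.1  153. ]
case [ 740.4 -290.5   46.4]
plg [ 604.6 -302.5   86.2]
timer [ 600.  -278.9   47.9]
bot [685.2 426.8 119. ]
b [418.  386.   39.9]
brackets
28 54.82589257134954 (597.8983764648438, -298.3651428222656) (30.140621185302734, 19.139137268066406) 36.8671760559082
19 54.05924817977035 (588.759033203125, -333.7709655761719) (17.43110466003418, 24.04591178894043) 10.941216468811035
17 54.06150792664457 (581.4553833007812, -285.3085632324219) (11.68448543548584, 19.984556198120117) 27.637535095214844
831 59.37549717728444 (441.0836486816406, -406.0960998535156) (56.957786560058594, 181.4659423828125) 86.4114761352539
699 59.55151379569678 (427.7076110839844, -275.06597900390625) (56.91169738769531, 155.93650817871094) 82.27286529541016
bush
106 41.09209687092759 (424.1337890625, 306.58673095703125) (31.714569091796875, 31.322940826416016) 42.55879211425781

[... 985 characters left out ...]
0476 (621.7205200195312, -332.1807861328125) (46.14763259887695, 30.995319366455078) 8.763766288757324
plunger
88 83.85802231052553 (606.70166015625, -306.61328125) (27.988590240478516, 27.586336135864258) 57.94292068481445
timer
1081 44.51267865606533 (736.4486083984375, -292.454833984375) (100.80879211425781, 167.7357635498047) 1.9673287868499756
574 49.54836933448681 (605.5454711914062, -307.0697326660156) (72.29842376708984, 86.0856704711914) 6.303101539611816
65 54.79202142082577 (517.921875, -397.7707214355469) (41.61003112792969, 26.05247688293457) 17.019073486328125
39 56.02480788336842 (517.0360717773438, -425.71343994140625) (22.02768898010254, 30.105993270874023) 42.50790023803711
```

Run:
```python
from h import *
d=pickle.load(open("top0.pkl","rb"));c=d["color"][:,:,::-1]
cv2.imwrite("pics/t0a.png",cv2.resize(c[130:300,270:440],None,fx=3.5,fy=3.5,interpolation=cv2.INTER_CUBIC))
d=pickle.load(open("side0.pkl","rb"));c=d["color"][:,:,::-1]
cv2.imwrite("pics/s0a.png",cv2.resize(c[140:350,180:430],None,fx=3,fy=2.8,interpolation=cv2.INTER_CUBIC))
```

```text
(no output)
```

View pics/t0a.png

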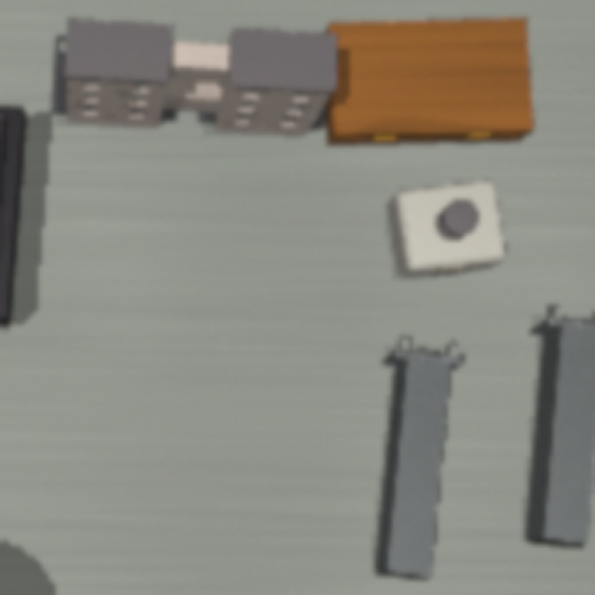

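View pics/s0a.png

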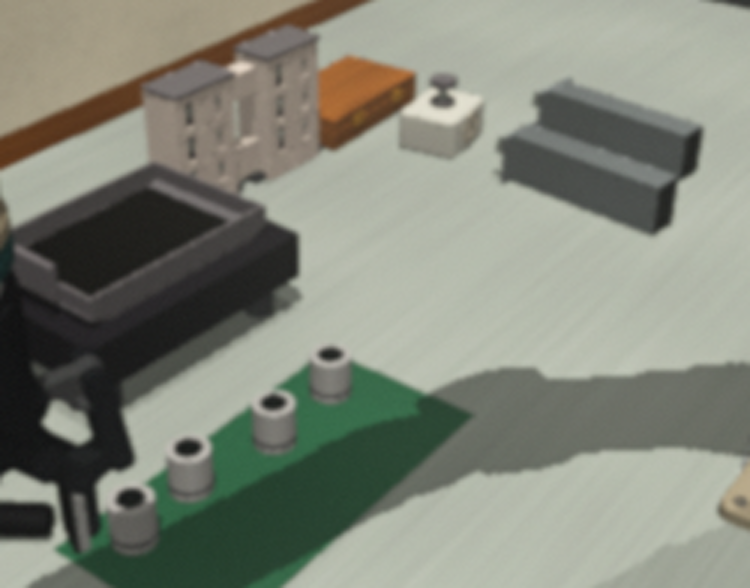

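```bash
cat > tg.py <<'E'
import numpy as np,sys
from cell import ctrl
def go(x,y,z,yawdeg,verbose=True):
    s=ctrl.read_state(); p=s["eef_pos"]; r=s["tool_rot"]; yw=r[2]
    d=np.array([x,y,z])-p
    tx=np.array([np.cos(yw),np.sin(yw)]); ty=np.array([np.sin(yw),-np.cos(yw)])
    turn=-((yawdeg-np.degrees(yw)+180)%360-180)
    print("clk %.2f pos %s yaw %.2f F %s w %.1f q7 %.2f"%(s["clock"],np.round(p,1),np.degrees(yw),np.round(s["force"],1),s["width"],s["qpos"][6]))
    print("delta tool: %.4f %.4f %.4f turn %.2f"%(d[:2]@tx/1e3,d[:2]@ty/1e3,-d[2]/1e3,turn))
if __name__=="__main__": go(*map(float,sys.argv[1:5]))
E
python3 - <<'E'
from h import *
from cell import ctrl,imaging,models
np.set_printoptions(precision=1,suppress=True)
ims={n:imaging.get_image(n) for n in("top","side")}
zz={"bushing_1":0,"bracket_a_back":60,"bracket_a":0,"tray":85,"tray_tab":135,"rack":0,"seat_1":85,"seat_2":85,"plunger_top":84,"plate":0,"bottle":0,"screwdriver":0}
for t,z in zz.items():
    for n,d in ims.items():
        for o in models.landmark_of(d,t):
            if o["score"]>.2: print(t,n,round(o["score"],2),ray(d,o["point"],z)[:2])
E
```

```text
bushing_1 top 0.68 [420.8 366.2]
bushing_1 top 0.67 [411.  235.1]
bushing_1 top 0.55 [410.1 153.9]
bushing_1 top 0.43 [421.2 297.9]
bushing_1 side 0.89 [417.1 230.2]
bushing_1 side 0.86 [424.4 304.1]
bushing_1 side 0.82 [416.1 153.2]
bushing_1 side 0.76 [420.1 379.3]
bracket_a_back side 0.65 [ 538.3 -441.6]
bracket_a_back side 0.57 [ 662.1 -181.9]
bracket_a_back side 0.27 [646.8 143.2]
bracket_a top 0.58 [ 406.9 -270.9]
bracket_a top 0.36 [643.5 186.8]
bracket_a side 0.98 [ 423.2 -394.6]
bracket_a side 0.78 [ 405.9 -283.5]
bracket_a side 0.37 [535.7 450.3]
tray top 0.91 [620.7 178.9]
tray side 0.93 [612.3 178.7]
tray side 0.72 [360.4 370.3]
tray_tab top 0.61 [608.7 283.2]
tray_tab side 0.74 [612.2 286.6]
rack top 0.87 [696.3 -81.8]
rack top 0.7 [ 533.3 -434.5]
rack side 0.73 [693.3 -78.6]
seat_1 top 0.79 [702.3 -23. ]
seat_1 top 0.56 [ 697.  -149.5]
seat_1 side 0.86 [ 683.3 -144.2]
seat_1 side 0.82 [687.1 -28.2]
seat_2 top 0.79 [702.3 -23. ]
seat_2 top 0.56 [ 697.  -149.5]
seat_2 side 0.86 [ 683.3 -144.2]
seat_2 side 0.82 [687.1 -28.2]
plunger_top top 0.38 [ 611.7 -313.7]
plunger_top side 0.48 [ 615.7 -319.8]
plate side 0.62 [612.1 175.2]
bottle top 0.66 [684.5 427.1]
bottle side 0.83 [692.6 429.9]
bottle side 0.71 [ 812.6 -298.4]
screwdriver top 0.65 [527.1 454.5]
screwdriver side 0.95 [528.  454.6]
screwdriver side 0.24 [595.5 188.2]
```

Run:
```python
from h import *
np.set_printoptions(precision=2,suppress=True)
for n in("top","side"):
    d=pickle.load(open(n+"0.pkl","rb")); Q=cloud(d).reshape(-1,3); Q=Q[~np.isnan(Q[:,0])]
    print(n)
    m=(Q[:,0]>350)&(Q[:,0]<600)&(abs(Q[:,1]+60)<150)&(Q[:,2]<20); print(" bench z",np.median(Q[m,2]))
    m=(Q[:,0]>530)&(Q[:,0]<700)&(Q[:,1]>70)&(Q[:,1]<275)&(Q[:,2]>60)&(Q[:,2]<100); h=np.histogram(Q[m,2],np.arange(78,100,1)); print(" plate/tray floor",h[0])
    # front faces
    for c in(-23,-153):
        m=(abs(Q[:,1]-c)<36)&(Q[:,2]>20)&(Q[:,2]<145)&(Q[:,0]>670)&(Q[:,0]<712); p=Q[m]
        if len(p)<20: continue
        A=np.c_[p[:,1]-c,np.ones(len(p))]; w=np.ones(len(p),bool)
        for _ in range(8):
            k=np.linalg.lstsq(A[w],p[w,0],rcond=None)[0]; r=p[:,0]-A@k; w=abs(r)<2.5
        print(" face",c,len(p),w.sum(),k, np.median(p[w,1]))
        m=(Q[:,2]>145)&(Q[:,2]<165)&(abs(Q[:,1]-c)<60)&(Q[:,0]>690)&(Q[:,0]<750); q=Q[m]
        print("  top y ext",np.percentile(q[:,1],[0,2,98,100]),q[:,0].min(),q[:,0].max())
    for c in((427,-275),(441,-406)):
        m=(abs(Q[:,1]-c[1])<45)&(abs(Q[:,0]-c[0])<110)&(Q[:,2]>50)&(Q[:,2]<66);p=Q[m]
        rows=[]
        for x in np.arange(c[0]-70,c[0]+60,6):
            q=p[abs(p[:,0]-x)<3]
            if len(q)>4: rows.append((x,(q[:,1].min()+q[:,1].max())/2,np.ptp(q[:,1])))
        rows=np.array(rows); 
        if len(rows)>4: k=np.polyfit(rows[:,0]-c[0],rows[:,1],1); print(" br",c,k,np.degrees(np.arctan(k[0])),np.median(rows[:,2]),p[:,0].min(),p[:,0].max())
```

```text
top
 bench z -0.31998514332894956
 plate/tray floor [  8  24  28  39  62  75 116 107 152 204 315 339 405 413 392 337 242 160
 104  55  23]
 face -23 245 230 [  0.04 700.82] -23.76565807443675
  top y ext [-78.04 -63.65  16.67  19.17] 695.1420585669712 745.9631114859834
 face -153 262 230 [  0.05 695.1 ] -152.96234719714693
  top y ext [-193.54 -192.68 -113.19 -110.25] 690.0020319361947 741.322907378531
 br (427, -275) [  -0.12 -276.2 ] -6.569121205677579 35.48303523358888 318.8470877828854 507.3965706052855
 br (441, -406) [  -0.12 -400.72] -6.708891536090066 35.5117542597562 341.53851134733173 535.4790057225351
side
 bench z 1.7466981298055089
 plate/tray floor [  0   0   0   0   0   3  11  67  78  89  35  21  36 128 324 462 389 176
  69  61  40]
 face -23 485 374 [  0.04 698.7 ] -26.073917946872598
  top y ext [-60.97 -59.51  20.85  23.41] 691.0980676378707 744.4040697349741
 face -153 523 387 [  0.05 692.58] -151.8895063741071
  top y ext [-193.76 -189.75 -108.65 -107.1 ] 690.2246648749966 739.4312474274898
 br (427, -275) [  -0.13 -273.37] -7.262848434241196 36.59229481858665 317.0469170277972 505.7651019478684
 br (441, -406) [  -0.1  -396.95] -5.7933815076942885 36.51489223793453 338.0028352174227 535.3118417200334
```

```bash
cat > bush.py <<'E'
from h import *
from scipy.optimize import least_squares
def bush(d,c,z0=0):
    Q=cloud(d).reshape(-1,3); Q=Q[~np.isnan(Q[:,0])]
    m=(np.hypot(Q[:,0]-c[0],Q[:,1]-c[1])<24)&(Q[:,2]>z0+8)&(Q[:,2]<z0+36);p=Q[m]
    if len(p)<15: return None
    # walls lie on radius 17 circle
    r=least_squares(lambda s:np.hypot(p[:,0]-s[0],p[:,1]-s[1])-17,c,loss="soft_l1")
    return r.x,len(p)
E
python3 - <<'E'
from bush import *
np.set_printoptions(precision=1,suppress=True)
for n in("top","side"):
    d=pickle.load(open(n+"0.pkl","rb"))
    for c in((420,372),(423.5,305),(413,229.5),(414,152)): print(n,bush(d,c))
E
python3 tg.py 421 374 90 90
```

```text
top (array([418.7, 371.2]), 32)
top (array([423.8, 307.3]), 31)
top (array([409.8, 227.4]), 25)
top (array([413.9, 150.9]), 15)
side (array([416.7, 372.6]), 162)
side (array([421.8, 308.5]), 146)
side (array([407.6, 228.9]), 140)
side (array([411.9, 152. ]), 131)
clk 1.40 pos [272.  590.3 231.3] yaw 155.25 F [-0.1 -0.1 -0.1] w 85.5 q7 -0.02
delta tool: -0.2259 -0.1341 0.1413 turn 65.25
```

Emit:
drive_tool(deltas="-0.2237 -0.1364 0.131 65.25 0.055;-0.2237 -0.1364 0.131 65.25 0.055;-0.2237 -0.1364 0.131 65.25 0.055;-0.2237 -0.1364 0.131 65.25 0.055;-0.2237 -0.1364 0.131 65.25 0.055;-0.2237 -0.1364 0.131 65.25 0.055;-0.2237 -0.1364 0.131 65.25 0.055;-0.2237 -0.1364 0.131 65.25 0.055")

```text
clock: 2.4
eef_pos: [417.7, 373.9, 100.5]
tool_rot: [3.141, -0.001, 1.575]
force: [0.0, -0.3, 0.3]
width: 54.9
```

```bash
python3 tg.py 418 372 8 90
python3 - <<'E'
from h import *
from cell import imaging
d=imaging.get_image("side")
cv2.imwrite("pics/s1.png",cv2.resize(d["color"][:,:,::-1],(784,588)))
E
```

```text
clk 2.40 pos [417.7 373.9 100.5] yaw 90.26 F [ 0.  -0.3  0.3] w 54.9 q7 -0.46
delta tool: -0.0019 0.0003 0.0925 turn 0.26
```

View pics/s1.png

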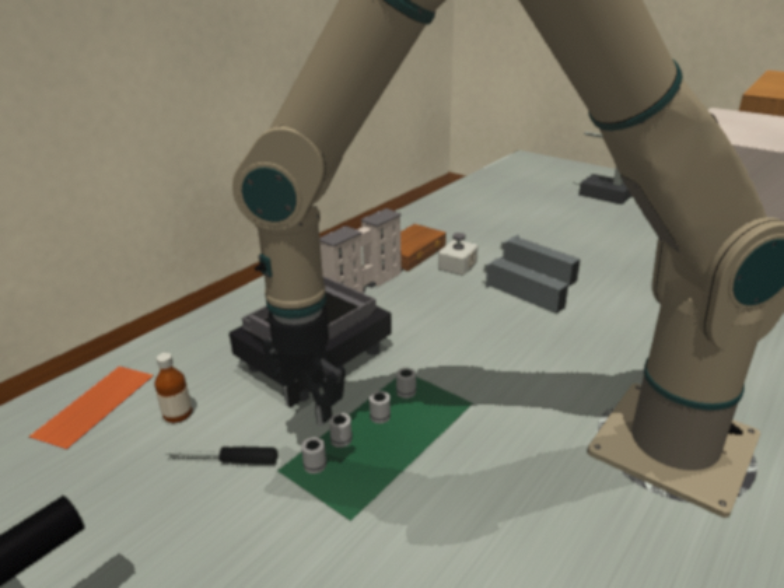

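Run:
```python
from h import *
d=pickle.load(open("side0.pkl","rb"))
for p in((418,374,100),(418,372,42),(418,372,0)): print(np.array(uv(d,p))*1.4)
```

```text
[307.71391768 414.98016095]
[311.99465221 444.30300882]
[314.24569477 464.93423153]
```

Emit:
drive_tool(deltas="-0.002 0.0003 0.05 0.3 0.055;-0.002 0.0003 0.0925 0.3 0.055;-0.002 0.0003 0.0925 0.3 0.055;-0.002 0.0003 0.0925 0.3 0.025;-0.002 0.0003 0.0925 0.3 0.025;-0.002 0.0003 0.0925 0.3 0.025;-0.002 0.0003 0.0925 0.3 0.025;-0.002 0.0003 0.05 0.3 0.025;-0.002 0.0003 -0.01 0.3 0.025;-0.002 0.0003 -0.05 0.3 0.025;-0.002 0.0003 -0.05 0.3 0.025")

```text
clock: 3.82
eef_pos: [420.3, 372.5, 154.2]
tool_rot: [3.136, -0.006, 1.566]
force: [0.1, -0.5, -0.6]
width: 32.5
```

```bash
python3 tg.py 613 109 160 87.5
python3 - <<'E'
from h import *
d=pickle.load(open("top0.pkl","rb"));
np.set_printoptions(precision=1,suppress=True)
for n in("top","side"):
    Q=cloud(pickle.load(open(n+"0.pkl","rb"))).reshape(-1,3);Q=Q[~np.isnan(Q[:,0])]
    m=(Q[:,2]>109)&(Q[:,2]<117)&(Q[:,0]>520)&(Q[:,0]<710)&(Q[:,1]>60)&(Q[:,1]<290);p=Q[m]
    for nm,s in(("y-",p[p[:,1]<88]),("x-",p[(p[:,0]<560)&(abs(p[:,1]-175)<80)]),("x+",p[(p[:,0]>665)&(abs(p[:,1]-175)<80)]),("y+",p[p[:,1]>262])): print(n,nm,len(s),np.median(s,0))
E
```

```text
clk 3.83 pos [420.3 372.5 154.2] yaw 89.73 F [ 0.1 -0.5 -0.6] w 32.5 q7 -0.49
delta tool: -0.2626 0.1940 -0.0058 turn 2.23
top y- 72 [607.4  78.1 112.9]
top x- 82 [544.5 171.  113. ]
top x+ 91 [680.6 178.1 113.1]
top y+ 93 [613.  273.5 112.5]
side y- 112 [605.   80.9 113.7]
side x- 146 [541.8 181.8 113.4]
side x+ 126 [677.2 176.3 113.4]
side y+ 100 [573.6 279.9 113.5]
```

```bash
python3 tg.py 608 110.5 165 87.5
```

```text
clk 3.83 pos [420.3 372.5 154.2] yaw 89.73 F [ 0.1 -0.5 -0.6] w 32.5 q7 -0.49
delta tool: -0.2611 0.1890 -0.0108 turn 2.23
```

Emit:
drive_tool(deltas="-0.261 0.189 -0.0108 2.2 0.025;-0.261 0.189 -0.0108 2.2 0.025;-0.261 0.189 -0.0108 2.2 0.025;-0.261 0.189 -0.0108 2.2 0.025;-0.261 0.189 -0.0108 2.2 0.025;-0.261 0.189 -0.0108 2.2 0.025;-0.261 0.189 -0.0108 2.2 0.025;-0.261 0.189 0.03 2.2 0.025;-0.261 0.189 0.045 2.2 0.025;-0.261 0.189 0.045 2.2 0.025")

```text
clock: 5.08
eef_pos: [604.3, 110.4, 104.1]
tool_rot: [-3.138, 0.0, 1.529]
force: [0.5, 0.6, -0.4]
width: 32.7
```

```bash
python3 tg.py 608 110.5 100 87.5
python3 - <<'E'
from h import *
from cell import imaging
d=imaging.get_image("side")
cv2.imwrite("pics/s2.png",cv2.resize(d["color"][120:320,120:390,::-1],(783,580)))
E
```

```text
clk 5.08 pos [604.3 110.4 104.1] yaw 87.63 F [ 0.5  0.6 -0.4] w 32.7 q7 0.00
delta tool: 0.0002 0.0036 0.0041 turn 0.13
```

View pics/s2.png

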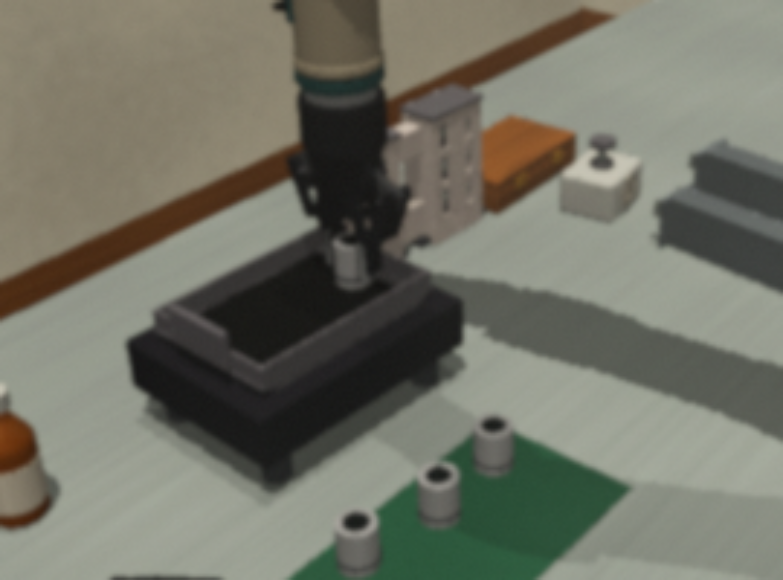

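Emit:
drive_tool(deltas="0 0.002 0.003 0 0.025;0 0.002 0.005 0 0.025;0 0.002 0.005 0 0.025;0 0.002 0.005 0 0.05;0 0.002 0.005 0 0.05;0 0.002 0.005 0 0.05;0 0.002 -0.03 0 0.05;0 0.002 -0.066 0 0.05;0 0.002 -0.066 0 0.05")

```text
clock: 6.25
eef_pos: [610.2, 108.9, 174.3]
tool_rot: [3.136, -0.001, 1.527]
force: [0.7, -0.6, -0.6]
width: 50.1
```

```bash
cat > snap.py <<'E'
from h import *
from cell import imaging
import sys
a=sys.argv # cam name r0 r1 c0 c1
d=imaging.get_image(a[1]); c=d["color"][:,:,::-1]
if len(a)>3:
    r=list(map(int,a[3:7])); c=c[r[0]:r[1],r[2]:r[3]]
s=min(784/c.shape[1],588/c.shape[0]); cv2.imwrite(f"pics/{a[2]}.png",cv2.resize(c,None,fx=s,fy=s,interpolation=cv2.INTER_CUBIC)); pickle.dump(d,open(a[2]+".pkl","wb"))
E
python3 snap.py side s3 120 380 120 390;python3 tg.py 422.8 308 60 90
python3 - <<'E'
from bush import *
d=pickle.load(open("s3.pkl","rb"))
for c,z in(((422,308),0),((408,229),0),((412,152),0),((608,110),91)): print(bush(d,c,z))
E
```

```text
clk 6.30 pos [608.8 108.9 172.5] yaw 87.51 F [-1.  -0.6 -0.1] w 49.6 q7 -0.03
delta tool: 0.1908 -0.1945 0.1125 turn -2.49
(array([422.16971916, 308.24580198]), 142)
(array([407.61610152, 228.79652402]), 136)
(array([411.88064147, 151.85384054]), 125)
(array([607.29369727, 109.3379828 ]), 116)
```

View pics/s3.png

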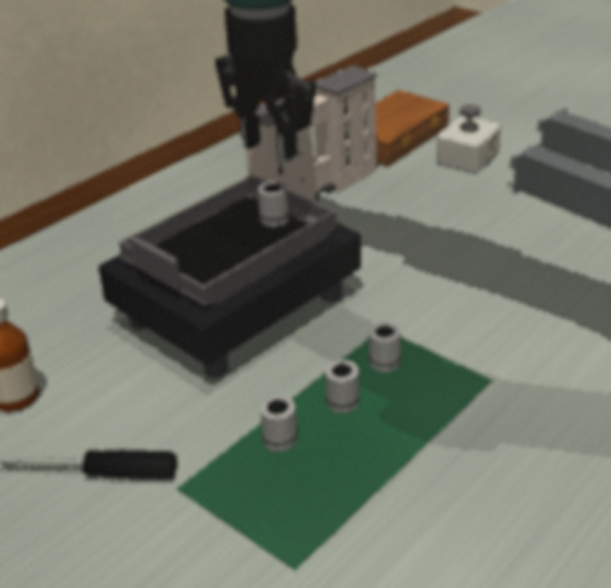

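Emit:
drive_tool(deltas="0.1908 -0.1945 0.0 -2.5 0.055;0.1908 -0.1945 0.0 -2.5 0.055;0.1908 -0.1945 0.0 -2.5 0.055;0.1908 -0.1945 0.04 -2.5 0.055;0.1908 -0.1945 0.07 -2.5 0.055;0.1908 -0.1945 0.1 -2.5 0.055;0.1908 -0.1945 0.1 -2.5 0.055;0.1908 -0.1945 0.1 -2.5 0.055")

```text
clock: 7.3
eef_pos: [422.7, 307.3, 71.7]
tool_rot: [3.141, 0.0, 1.57]
force: [-0.5, 0.4, -0.0]
width: 54.9
```

```bash
python3 tg.py 422.8 308 8 90
```

```text
clk 7.30 pos [422.7 307.3  71.7] yaw 89.93 F [-0.5  0.4 -0. ] w 54.9 q7 -0.34
delta tool: 0.0007 0.0001 0.0637 turn -0.07
```

Emit:
drive_tool(deltas="0.0007 0 0.045 0 0.055;0.0007 0 0.0637 0 0.055;0.0007 0 0.0637 0 0.055;0.0007 0 0.0637 0 0.025;0.0007 0 0.0637 0 0.025;0.0007 0 0.0637 0 0.025;0.0007 0 0.0637 0 0.025;0.0007 0 0.02 0 0.025;0.0007 0 -0.04 0 0.025;0.0007 0 -0.09 0 0.025;0.0007 0 -0.09 0 0.025")

```text
clock: 8.68
eef_pos: [424.4, 310.3, 165.7]
tool_rot: [3.134, -0.006, 1.571]
force: [0.1, -0.2, -0.7]
width: 32.7
```

```bash
python3 tg.py 610 154.5 165 87.5
```

```text
clk 8.68 pos [424.4 310.3 165.7] yaw 90.02 F [ 0.1 -0.2 -0.7] w 32.7 q7 -0.39
delta tool: -0.1559 0.1855 0.0007 turn 2.52
```

Emit:
drive_tool(deltas="-0.1537 0.187 0 2.5 0.025;-0.1537 0.187 0 2.5 0.025;-0.1537 0.187 0 2.5 0.025;-0.1537 0.187 0 2.5 0.025;-0.1537 0.187 0 2.5 0.025;-0.1537 0.187 0.03 2.5 0.025;-0.1537 0.187 0.055 2.5 0.025;-0.1537 0.187 0.055 2.5 0.025;-0.1537 0.187 0.055 2.5 0.025")

```text
clock: 9.8
eef_pos: [609.0, 155.5, 106.8]
tool_rot: [3.141, -0.0, 1.528]
force: [0.4, -0.3, -0.5]
width: 32.2
```

```bash
python3 tg.py 610 154.5 99 87.5
```

```text
clk 9.80 pos [609.  155.5 106.8] yaw 87.54 F [ 0.4 -0.3 -0.5] w 32.2 q7 -0.06
delta tool: -0.0009 0.0010 0.0078 turn 0.04
```

Lower, release, lift and move on toward the third bushing's approach.

Emit:
drive_tool(deltas="0 0.001 0.006 0 0.025;0 0.001 0.0078 0 0.025;0 0.001 0.0078 0 0.025;0 0.001 0.0078 0 0.05;0 0.001 0.0078 0 0.05;0 0.001 0.0078 0 0.05;0 0.001 -0.03 0 0.05;0 0.001 -0.065 0 0.05;0 0.001 -0.065 0 0.05;0 0.001 -0.065 0 0.05")

```text
clock: 11.05
eef_pos: [609.5, 155.0, 170.7]
tool_rot: [-3.14, 0.0, 1.527]
force: [-0.8, -0.8, -0.3]
width: 49.9
```

```bash
python3 tg.py 409 229 70 90;python3 snap.py side s4 120 380 120 390
python3 - <<'E'
from bush import *
d=pickle.load(open("s4.pkl","rb"))
for c,z in(((408,229),0),((412,152),0),((608,110),91),((608,154),91)): print(bush(d,c,z))
E
```

```text
clk 11.05 pos [609.5 155.  170.7] yaw 87.52 F [-0.8 -0.8 -0.3] w 49.9 q7 -0.09
delta tool: 0.0653 -0.2035 0.1007 turn -2.48
(array([407.41453102, 228.72565227]), 136)
(array([411.92536845, 151.8865761 ]), 125)
(array([607.32900845, 109.64745105]), 118)
(array([609.38672847, 154.26726708]), 129)
```

Emit:
drive_tool(deltas="0.0653 -0.2035 0.0 -2.5 0.055;0.0653 -0.2035 0.0 -2.5 0.055;0.0653 -0.2035 0.0 -2.5 0.055;0.0653 -0.2035 0.04 -2.5 0.055;0.0653 -0.2035 0.1 -2.5 0.055;0.0653 -0.2035 0.145 -2.5 0.055;0.0653 -0.2035 0.1625 -2.5 0.055;0.0653 -0.2035 0.1625 -2.5 0.055;0.0653 -0.2035 0.1625 -2.5 0.055;0.0653 -0.2035 0.1625 -2.5 0.025;0.0653 -0.2035 0.1625 -2.5 0.025;0.0653 -0.2035 0.1625 -2.5 0.025")

```text
clock: 12.6
eef_pos: [410.1, 229.3, 9.9]
tool_rot: [3.14, -0.001, 1.571]
force: [-0.9, 0.3, 7.0]
width: 32.6
```

```bash
python3 tg.py 612 198.5 165 87.5
```

```text
clk 12.60 pos [410.1 229.3   9.9] yaw 90.01 F [-0.9  0.3  7. ] w 32.6 q7 0.05
delta tool: -0.0309 0.2019 -0.1551 turn 2.51
```

Emit:
drive_tool(deltas="0 0 -0.04 0 0.025;0 0 -0.1 0 0.025;0 0 -0.155 0 0.025;-0.031 0.202 -0.155 2.5 0.025;-0.031 0.202 -0.155 2.5 0.025;-0.031 0.202 -0.155 2.5 0.025;-0.031 0.202 -0.155 2.5 0.025;-0.031 0.202 -0.155 2.5 0.025;-0.031 0.202 -0.125 2.5 0.025;-0.031 0.202 -0.1 2.5 0.025;-0.031 0.202 -0.1 2.5 0.025;-0.031 0.202 -0.1 2.5 0.025")

```text
clock: 14.1
eef_pos: [611.4, 198.5, 110.0]
tool_rot: [3.141, -0.001, 1.528]
force: [0.6, 0.2, -0.9]
width: 32.5
```

```bash
python3 tg.py 612 198.5 100 87.5
```

```text
clk 14.10 pos [611.4 198.5 110. ] yaw 87.54 F [ 0.6  0.2 -0.9] w 32.5 q7 0.02
delta tool: 0.0000 0.0006 0.0100 turn 0.04
```

Emit:
drive_tool(deltas="0 0 0.007 0 0.025;0 0 0.01 0 0.025;0 0 0.01 0 0.025;0 0 0.01 0 0.05;0 0 0.01 0 0.05;0 0 0.01 0 0.05;0 0 -0.03 0 0.05;0 0 -0.062 0 0.05;0 0 -0.062 0 0.05;0 0 -0.062 0 0.05")

```text
clock: 15.35
eef_pos: [610.9, 198.1, 170.0]
tool_rot: [-3.14, 0.0, 1.527]
force: [0.3, 0.4, -0.5]
width: 49.9
```

```bash
python3 tg.py 413 152 8 90;python3 snap.py side s5 120 380 120 390
python3 - <<'E'
from bush import *
d=pickle.load(open("s5.pkl","rb"))
for c,z in(((412,152),0),((608,110),91),((608,154),91),((611,198),91)): print(bush(d,c,z))
E
```

```text
clk 15.35 pos [610.9 198.1 170. ] yaw 87.52 F [ 0.3  0.4 -0.5] w 49.9 q7 -0.02
delta tool: -0.0546 -0.1957 0.1620 turn -2.48
None
(array([606.95221073, 109.2861956 ]), 115)
(array([609.77968238, 154.70535491]), 123)
(array([610.99881337, 197.87457896]), 130)
```

View pics/s5.png

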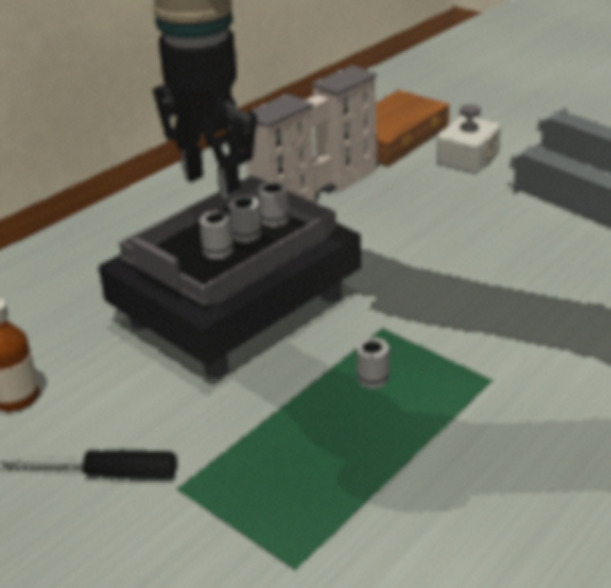

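Run:
```python
from bush import *
d=pickle.load(open("s5.pkl","rb"))
c=ray(d,(120+373/2.263,120+362/2.263),25)[:2];print(c); b=bush(d,c); print(b); print(bush(d,b[0]))
```

```text
[402.97860984 182.60735408]
(array([406.15989694, 181.20338808]), 130)
(array([406.15989687, 181.20338815]), 130)
```

Emit:
drive_tool(deltas="-0.0259 -0.2028 0.0 -2.5 0.055;-0.0259 -0.2028 0.0 -2.5 0.055;-0.0259 -0.2028 0.0 -2.5 0.055;-0.0259 -0.2028 0.04 -2.5 0.055;-0.0259 -0.2028 0.1 -2.5 0.055;-0.0259 -0.2028 0.145 -2.5 0.055;-0.0259 -0.2028 0.162 -2.5 0.055;-0.0259 -0.2028 0.162 -2.5 0.055;-0.0259 -0.2028 0.162 -2.5 0.055;-0.0259 -0.2028 0.162 -2.5 0.025;-0.0259 -0.2028 0.162 -2.5 0.025;-0.0259 -0.2028 0.162 -2.5 0.025")

```text
clock: 16.9
eef_pos: [408.3, 181.2, 9.9]
tool_rot: [3.14, -0.001, 1.571]
force: [-0.2, 0.1, 6.2]
width: 32.4
```

```bash
python3 tg.py 614 242 165 87.5
```

```text
clk 16.90 pos [408.3 181.2   9.9] yaw 90.02 F [-0.2  0.1  6.2] w 32.4 q7 0.48
delta tool: 0.0607 0.2058 -0.1551 turn 2.52
```

Emit:
drive_tool(deltas="0 0 -0.04 0 0.025;0 0 -0.1 0 0.025;0 0 -0.155 0 0.025;0.061 0.206 -0.155 2.5 0.025;0.061 0.206 -0.155 2.5 0.025;0.061 0.206 -0.155 2.5 0.025;0.061 0.206 -0.155 2.5 0.025;0.061 0.206 -0.155 2.5 0.025;0.061 0.206 -0.125 2.5 0.025;0.061 0.206 -0.1 2.5 0.025;0.061 0.206 -0.1 2.5 0.025;0.061 0.206 -0.1 2.5 0.025")

```text
clock: 18.4
eef_pos: [613.8, 241.8, 110.1]
tool_rot: [3.141, -0.0, 1.527]
force: [0.2, -0.8, -0.0]
width: 32.8
```

```bash
python3 tg.py 614 242 100 87.5
```

```text
clk 18.40 pos [613.8 241.8 110.1] yaw 87.49 F [ 0.2 -0.8 -0. ] w 32.8 q7 0.11
delta tool: 0.0002 0.0002 0.0101 turn -0.01
```

Emit:
drive_tool(deltas="0 0 0.007 0 0.025;0 0 0.01 0 0.025;0 0 0.01 0 0.025;0 0 0.01 0 0.05;0 0 0.01 0 0.05;0 0 0.01 0 0.05;0 0 -0.03 0 0.05;0 0 -0.07 0 0.05;0 0 -0.1 0 0.05;0 0 -0.1 0 0.05")

```text
clock: 19.65
eef_pos: [615.5, 241.9, 211.4]
tool_rot: [3.137, -0.002, 1.527]
force: [0.9, -0.3, -1.2]
width: 50.1
```

```bash
python3 snap.py side s6;python3 tg.py 433 -275.8 150 -6.7
python3 - <<'E'
from bush import *
d=pickle.load(open("s6.pkl","rb"))
for c,z in(((608,110),91),((608,154),91),((611,198),91),((613,242),91)): print(bush(d,c,z))
E
```

```text
clk 19.70 pos [614.3 242.  209.5] yaw 87.51 F [ 0.1 -0.  -0.8] w 49.7 q7 0.04
delta tool: -0.5252 -0.1586 0.0595 turn 94.21
(array([607.03693268, 109.52315848]), 116)
(array([609.57513195, 154.69821971]), 120)
(array([610.9732049 , 197.95054445]), 132)
(array([613.21970552, 241.84878501]), 118)
```

View pics/s6.png

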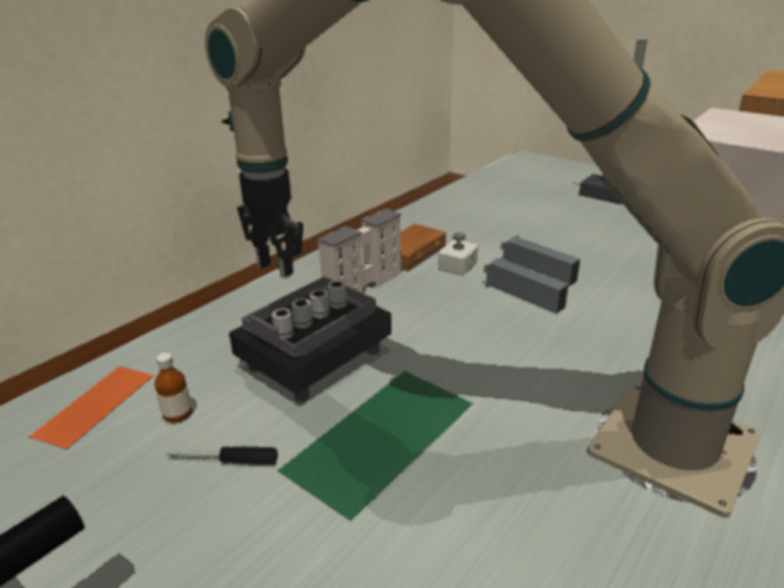

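Emit:
drive_tool(deltas="-0.5252 -0.1586 0 94.2 0.06;-0.5252 -0.1586 0 94.2 0.06;-0.5252 -0.1586 0 94.2 0.06;-0.5252 -0.1586 0 94.2 0.06;-0.5252 -0.1586 0 94.2 0.06;-0.5252 -0.1586 0 94.2 0.06;-0.5252 -0.1586 0 94.2 0.06;-0.5252 -0.1586 0 94.2 0.06;-0.5252 -0.1586 0 94.2 0.06;-0.5252 -0.1586 0.06 94.2 0.06;-0.5252 -0.1586 0.1 94.2 0.06;-0.5252 -0.1586 0.1 94.2 0.06")

```text
clock: 21.2
eef_pos: [430.3, -274.2, 105.8]
tool_rot: [-3.138, 0.007, -0.118]
force: [-0.1, 1.0, -0.5]
width: 59.8
```

```bash
python3 tg.py 433 -275.8 22 -6.7; python3 snap.py top t1; cp t1.pkl top0.pkl;  python3 - <<'E'
import cv2,pickle
c=pickle.load(open("t1.pkl","rb"))["color"][:,:,::-1][130:300,280:450]
cv2.imwrite("pics/t1c.png",cv2.resize(c,None,fx=3.4,fy=3.4,interpolation=cv2.INTER_CUBIC))
E
```

```text
clk 21.20 pos [ 430.3 -274.2  105.8] yaw -6.75 F [-0.1  1.  -0.5] w 59.8 q7 -0.18
delta tool: 0.0029 0.0013 0.0838 turn -0.05
```

View pics/t1c.png

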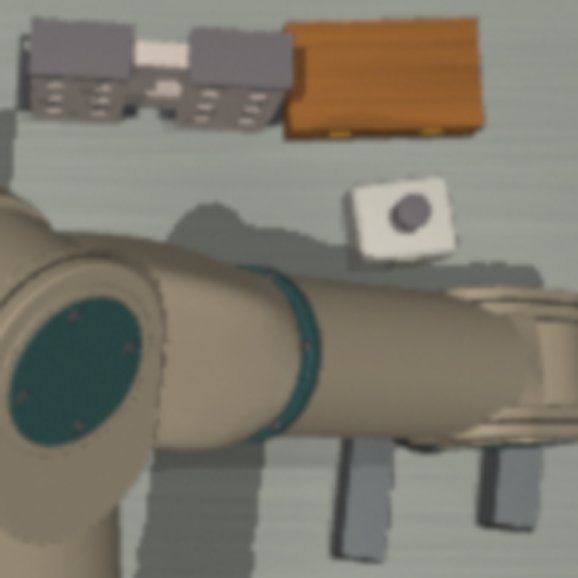

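```bash
python3 -c "
from cell import ctrl;print(ctrl.read_state()['qpos'])"; python3 snap.py side s7
```

```text
[-0.07340054  0.86153657  0.98673766  2.02516888 -1.00109021  0.84896751
 -0.1801479 ]
```

View pics/s7.png

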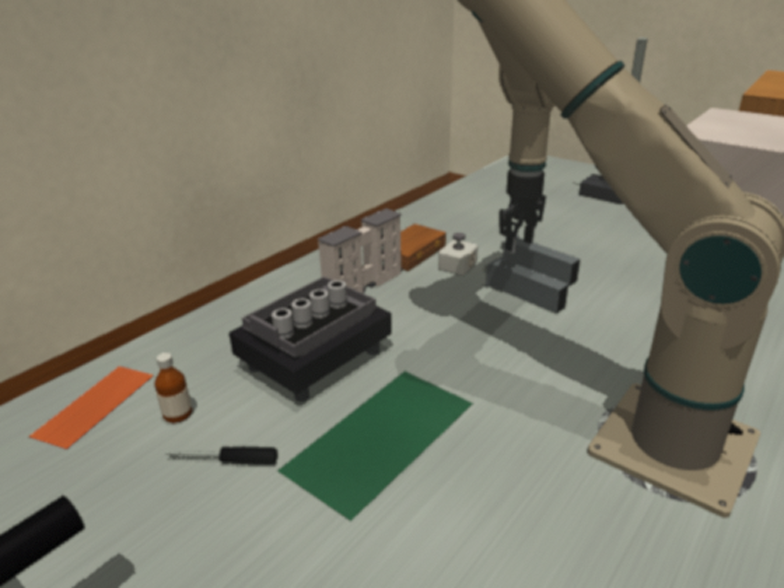

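Emit:
drive_tool(deltas="0.002 0.0013 0 0 0.06;0.002 0.0013 0.04 0 0.06;0.002 0.0013 0.07 0 0.06;0.002 0.0013 0.0838 0 0.06;0.002 0.0013 0.0838 0 0.06;0.002 0.0013 0.0838 0 0.06")

```text
clock: 22.05
eef_pos: [435.2, -278.1, 26.2]
tool_rot: [3.14, -0.002, -0.117]
force: [-0.5, 0.4, -0.0]
width: 60.1
```

Emit:
drive_tool(deltas="0 0 0 0 0.028;0 0 0 0 0.028;0 0 0 0 0.028;0 0 0 0 0.028;0 0 0 0 0.028;0 0 0 0 0.028")

```text
clock: 22.8
eef_pos: [435.0, -277.5, 25.9]
tool_rot: [3.141, -0.001, -0.116]
force: [-0.4, 0.9, 5.2]
width: 35.3
```

```bash
python3 tg.py 433 -275.8 22 -6.7; python3 snap.py side s8 140 250 310 440;python3 -c "
from cell import ctrl;print(ctrl.read_state()['qpos'])"
```

```text
clk 22.80 pos [ 435.  -277.5   25.9] yaw -6.67 F [-0.4  0.9  5.2] w 35.3 q7 -0.13
delta tool: -0.0022 -0.0015 0.0039 turn 0.03
[ 0.07907351  0.90734442  0.69891514  2.04917075 -1.08529898  0.61073546
 -0.13285328]
```

View pics/s8.png

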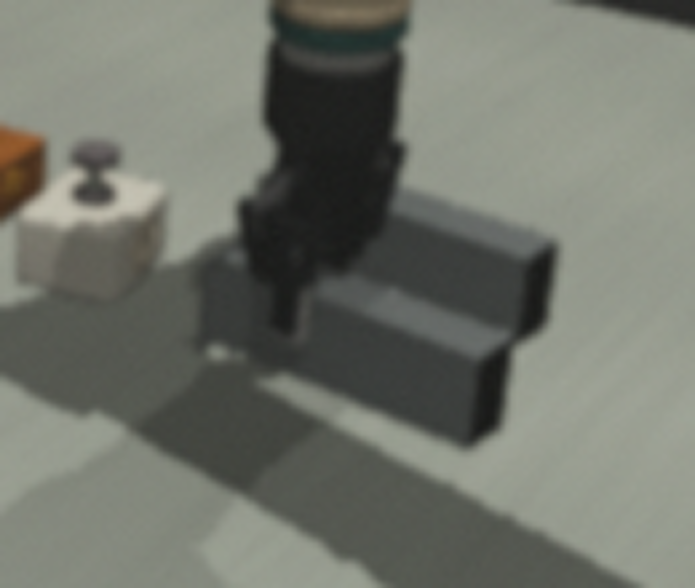

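Emit:
drive_tool(deltas="0 0 -0.03 0 0.028;0 0 -0.06 0 0.028;0 0 -0.095 0 0.028;0 0 -0.095 0 0.028;0 0 -0.095 0 0.028")

```text
clock: 23.48
eef_pos: [434.2, -276.4, 119.2]
tool_rot: [-3.14, 0.001, -0.116]
force: [0.1, 0.7, -2.8]
width: 35.1
```

```bash
python3 tg.py 612 -18.7 121 -2.5;python3 -c "
from cell import ctrl;print(ctrl.read_state()['qpos'])"
```

```text
clk 23.48 pos [ 434.2 -276.4  119.2] yaw -6.65 F [ 0.1  0.7 -2.8] w 35.1 q7 -0.30
delta tool: 0.1468 -0.2766 -0.0018 turn -4.15
[-0.0240782   0.78398617  0.8745898   2.01084075 -0.87920544  0.78086079
 -0.29813451]
```

Emit:
drive_tool(deltas="0.147 -0.2766 0 -4.2 0.028;0.147 -0.2766 0 -4.2 0.028;0.147 -0.2766 0 -4.2 0.028;0.147 -0.2766 0 -4.2 0.028;0.147 -0.2766 0 -4.2 0.028;0.147 -0.2766 0 -4.2 0.028;0.147 -0.2766 0 -4.2 0.028;0.147 -0.2766 0 -4.2 0.028")

```text
clock: 24.48
eef_pos: [611.4, -21.6, 119.4]
tool_rot: [3.141, 0.002, -0.047]
force: [-0.2, 0.0, -2.2]
width: 35.2
```

Emit:
drive_tool(deltas="0 0 0.03 0 0.028;0 0 0.052 0 0.028;0 0 0.052 0 0.028;0 0 0.052 0 0.028")

```text
clock: 24.98
eef_pos: [613.0, -20.6, 68.6]
tool_rot: [3.141, -0.001, -0.044]
force: [-0.6, -0.1, -2.5]
width: 35.1
```

```bash
python3 tg.py 612 -18.7 68 -2.5; python3 snap.py side s9 120 230 200 330;python3 snap.py top t9 110 240 200 400;python3 -c "
from cell import ctrl;print(ctrl.read_state()['qpos'])"
```

```text
clk 24.98 pos [613.  -20.6  68.6] yaw -2.54 F [-0.6 -0.1 -2.5] w 35.1 q7 -0.80
delta tool: -0.0010 -0.0018 0.0006 turn -0.04
[-0.48786895  0.96727404  0.85451551  1.76575312 -0.94282378  0.87443472
 -0.80244584]
```

View pics/s9.png

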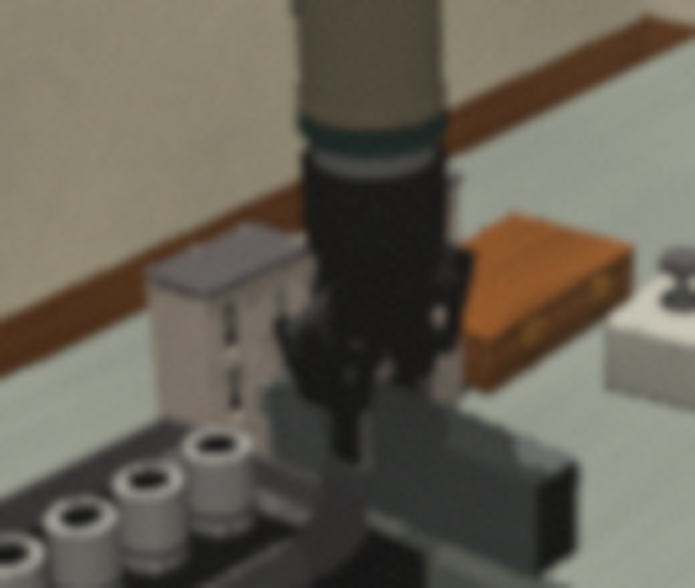

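View pics/t9.png

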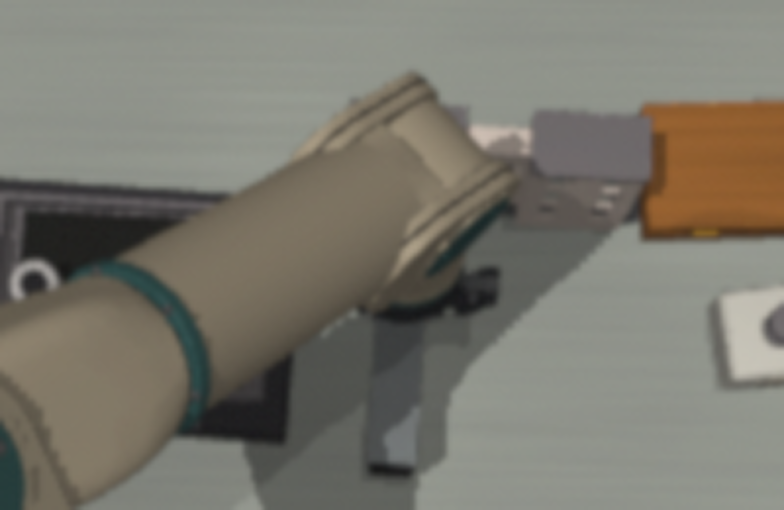

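```bash
cat > brk.py <<'E'
from h import *
from cell import ctrl
def brk(d,zt,name):
    s=ctrl.read_state();p=s["eef_pos"];yw=s["tool_rot"][2]
    Q=cloud(d).reshape(-1,3);Q=Q[~np.isnan(Q[:,0])]
    R=np.array([[np.cos(yw),np.sin(yw)],[-np.sin(yw),np.cos(yw)]])
    L=(Q[:,:2]-p[:2])@R.T
    m=(abs(L[:,1])<40)&(L[:,0]>-150)&(L[:,0]<-35)&(abs(Q[:,2]-zt)<6); L=L[m];Z=Q[m,2]
    rows=[]
    for x in np.arange(-110,-40,5):
        q=L[abs(L[:,0]-x)<2.5]
        if len(q)>5: rows.append((x,(q[:,1].min()+q[:,1].max())/2,np.ptp(q[:,1])))
    rows=np.array(rows); print(name,len(L),"zmed",np.median(Z).round(1),"tip",np.percentile(L[:,0],[0,1,3]).round(1)); print(np.round(rows.T,1))
def faces(d,name,cs=((700,-23),(694,-152))):
    Q=cloud(d).reshape(-1,3);Q=Q[~np.isnan(Q[:,0])]
    for c in cs:
        yw=-0.044;R=np.array([[np.cos(yw),np.sin(yw)],[-np.sin(yw),np.cos(yw)]])
        L=(Q[:,:2]-c)@R.T; m=(abs(L[:,0])<4)&(abs(L[:,1])<55)&(Q[:,2]>10)&(Q[:,2]<150)
        l=L[m][:,1]; h,e=np.histogram(l,np.arange(-50,51,2)); print(name,c,"x",np.median(L[m][:,0]).round(2),"y",np.percentile(l,[0.5,99.5]).round(1));print(h)
E
python3 - <<'E'
from brk import *
for n in("s9","t9"): brk(pickle.load(open(n+".pkl","rb")),102.5,n)
E
python3 - <<'E'
from brk import *
for n in("s6","top0"): faces(pickle.load(open(n+".pkl","rb")),n)
E
```

```text
s9 275 zmed 103.7 tip [-127.3 -125.7 -124.5]
[[-110.  -105.  -100.   -95.   -90.   -85.   -80.   -75.   -70.   -65.
   -60.   -55.   -50.   -45. ]
 [   3.7    1.5    2.3    1.7    3.8    2.6    3.5    2.7    4.4   -1.
     2.     2.7    0.7    4.4]
 [  35.6   33.8   31.7   33.9   36.4   32.9   34.3   34.6   31.4   38.9
    37.2   32.9   34.4   31.5]]
t9 378 zmed 102.3 tip [-122.2 -121.4 -118.9]
[[-1.10e+02 -1.05e+02 -1.00e+02 -9.50e+01 -9.00e+01 -8.50e+01 -8.00e+01
  -7.50e+01 -7.00e+01 -6.50e+01 -6.00e+01 -5.50e+01 -5.00e+01 -4.50e+01]
 [-1.00e+00 -2.30e+00 -1.80e+00 -1.50e+00 -1.40e+00 -1.00e+00 -7.00e-01
  -4.00e-01 -1.00e-01 -1.30e+00 -9.00e-01 -2.10e+00 -1.90e+00 -1.60e+00]
 [ 3.08e+01  3.38e+01  3.39e+01  3.40e+01  3.40e+01  3.40e+01  3.41e+01
   3.39e+01  3.39e+01  3.13e+01  3.13e+01  3.40e+01  3.42e+01  3.43e+01]]
s6 (700, -23) x -1.16 y [-39.1  44.1]
[ 0  0  0  0  1  6 11 17 17 14 23 22 24 12 11  6  2  5  6 14 20 15 16 15
 13  8 23 17 14 12 15 15 17 13  6  6  6  2  3 11 15 11 12 12  9 18 16  4
  0  0]
s6 (694, -152) x -1.09 y [-53.9  44.3]
[ 0  0  0  0  0  5 14 19 11 12 11 15 18 16 10  4  4 12 15 18 11 17 13 16
 15  8 19 19  7 17 17 26 17 11  8  8  4 10 12 13 15 20 14 16 18 37 18  5
  0  0]
top0 (700, -23) x 0.9 y [-39.1  39.8]
[ 0  0  0  0  0  5 10  6  8  7  9  8  7  5  6  3  6  4  5  9  9  6 10  8
  8  9  8  8  9  7  8 11  4  5  7  4  2  6  8  4 11 11  0 12 13  0  0  0
  0  0]
top0 (694, -152) x 1.07 y [-39.  40.]
[ 0  0  0  0  0  7  7 10  9  8  8 11  6  3  4  6  4  4  8  9  9  8  9  8
  8  7  9  7  7  8  8 11  5  4  6  4  4  6  8  9  9  6  9  7 11  2  0  0
  0  0]
```

Emit:
drive_tool(deltas="0.005 -0.0022 0 0 0.028;0.01 -0.0022 0 0 0.028;0.015 -0.0022 0 0 0.028;0.018 -0.0022 0 0 0.028;0.018 -0.0022 0 0 0.028;0.018 -0.0022 0 0 0.028")

```text
clock: 25.82
eef_pos: [630.5, -18.5, 67.9]
tool_rot: [3.142, 0.0, -0.044]
force: [0.2, 1.3, -2.8]
width: 35.2
```

```bash
python3 tg.py 640 -19.4 68 -2.5; python3 snap.py side s10 120 230 200 330;python3 snap.py top t10 110 240 200 400
python3 - <<'E'
from brk import *
for n in("s10","t10"): brk(pickle.load(open(n+".pkl","rb")),102.5,n)
E
```

```text
clk 25.82 pos [630.5 -18.5  67.9] yaw -2.50 F [ 0.2  1.3 -2.8] w 35.2 q7 -0.83
delta tool: 0.0096 0.0005 -0.0001 turn -0.00
s10 263 zmed 103.1 tip [-126.5 -125.3 -124.3]
[[-1.10e+02 -1.05e+02 -1.00e+02 -9.50e+01 -9.00e+01 -8.50e+01 -8.00e+01
  -7.50e+01 -7.00e+01 -6.50e+01 -6.00e+01 -5.50e+01 -5.00e+01 -4.50e+01]
 [ 1.50e+00  3.80e+00  1.00e-01  1.00e+00  2.00e+00  1.40e+00  1.00e+00
   5.30e+00  3.00e+00  1.10e+00  4.00e-01  5.10e+00  3.00e-01  4.50e+00]
 [ 3.41e+01  2.84e+01  3.70e+01  3.63e+01  3.51e+01  3.50e+01  3.46e+01
   3.46e+01  3.88e+01  3.33e+01  3.87e+01  2.80e+01  3.95e+01  3.20e+01]]
t10 379 zmed 101.5 tip [-122.5 -121.5 -119.1]
[[-1.10e+02 -1.05e+02 -1.00e+02 -9.50e+01 -9.00e+01 -8.50e+01 -8.00e+01
  -7.50e+01 -7.00e+01 -6.50e+01 -6.00e+01 -5.50e+01 -5.00e+01 -4.50e+01]
 [-1.40e+00 -1.00e+00 -7.00e-01 -4.00e-01 -1.00e-01 -1.30e+00 -8.00e-01
  -7.00e-01 -1.90e+00 -1.50e+00 -1.20e+00 -9.00e-01 -6.00e-01 -3.00e-01]
 [ 3.41e+01  3.41e+01  3.40e+01  3.39e+01  3.39e+01  3.13e+01  3.10e+01
   3.11e+01  3.42e+01  3.40e+01  3.41e+01  3.40e+01  3.41e+01  3.39e+01]]
```

View pics/s10.png

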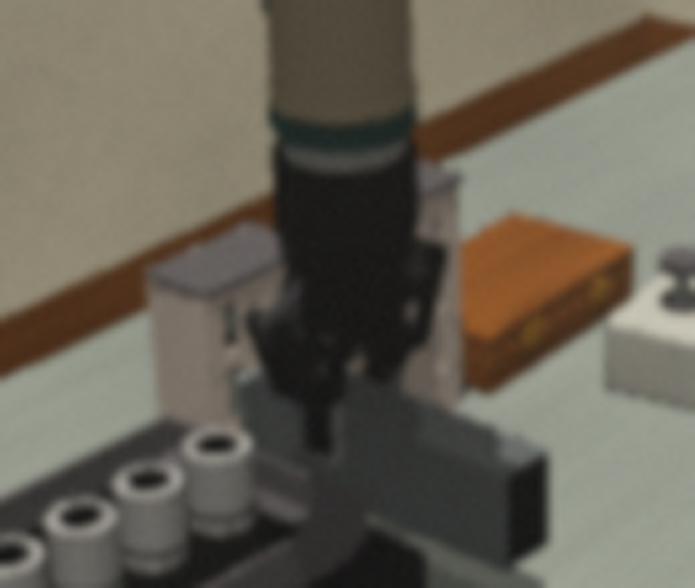

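Emit:
drive_tool(deltas="0.002 0 0 0 0.028;0.004 0 0 0 0.028;0.006 0 0 0 0.028;0.006 0 0 0 0.028")

```text
clock: 26.42
eef_pos: [636.0, -18.6, 67.8]
tool_rot: [-3.141, 0.002, -0.044]
force: [-3.7, 0.0, -1.9]
width: 35.3
```

Emit:
drive_tool(deltas="0.001 0 0 0 0.028;0.002 0 0 0 0.028;0.003 0 0 0 0.028;0.003 0 0 0 0.028")

```text
clock: 26.92
eef_pos: [639.4, -18.8, 67.8]
tool_rot: [-3.142, 0.001, -0.044]
force: [-2.4, 1.5, -2.7]
width: 35.4
```

Emit:
drive_tool(deltas="0.001 0 0 0 0.028;0.002 0 0 0 0.028;0.003 0 0 0 0.028;0.004 0 0 0 0.028;0.004 0 0 0 0.028")

```text
clock: 27.55
eef_pos: [640.0, -18.7, 67.8]
tool_rot: [-3.14, 0.007, -0.044]
force: [-14.0, 1.5, 4.0]
width: 35.3
```

Emit:
drive_tool(deltas="0.001 0 0 0 0.028;0.002 0 0 0 0.028;0.003 0 0 0 0.028;0.003 0 0 0 0.028")

```text
clock: 28.05
eef_pos: [640.0, -18.6, 67.6]
tool_rot: [-3.139, 0.013, -0.045]
force: [-20.6, 4.0, 9.3]
width: 35.5
```

Emit:
drive_tool(deltas="-0.005 0 0 0 0.028;-0.005 0 0.003 0 0.028;-0.005 0 0.006 0 0.028;-0.005 0 0.009 0 0.028;-0.005 0 0.011 0 0.028;-0.005 0 0.011 0 0.028")

```text
clock: 28.8
eef_pos: [640.0, -18.9, 56.7]
tool_rot: [-3.141, 0.003, -0.044]
force: [-7.2, 0.2, -1.0]
width: 35.1
```

```bash
python3 tg.py 640 -18.7 51 -2.5; python3 snap.py side s11 120 230 200 330;python3 snap.py top t11 110 240 200 400
python3 - <<'E'
from brk import *
for n in("s11","t11"): brk(pickle.load(open(n+".pkl","rb")),92,n)
E
```

```text
clk 28.80 pos [640.  -18.9  56.7] yaw -2.53 F [-7.2  0.2 -1. ] w 35.1 q7 -0.84
delta tool: 0.0000 -0.0002 0.0057 turn -0.03
s11 252 zmed 91.8 tip [-126.5 -125.2 -122.7]
[[-110.  -105.  -100.   -95.   -90.   -85.   -80.   -75.   -70.   -65.
   -60.   -55.   -50.   -45. ]
 [   2.7    4.2    1.5    0.3    2.9    2.5    1.9    2.3    2.5    3.3
     4.9    1.3    3.     3.2]
 [  35.1   31.2   38.7   39.2   32.6   35.7   34.8   35.8   34.3   31.4
    30.1   39.3   35.7   37.2]]
t11 355 zmed 90.1 tip [-122.3 -121.7 -118.8]
[[-110.  -105.  -100.   -95.   -90.   -85.   -80.   -75.   -70.   -65.
   -60.   -55.   -50.   -45. ]
 [  -0.7   -0.5   -0.2   -1.4    0.4   -0.7   -0.5   -1.7   -1.3   -1.1
    -0.7   -0.5   -0.2   -1.2]
 [  34.1   34.    34.2   31.6   28.7   31.6   31.5   34.5   34.5   34.3
    34.4   34.6   34.3   31.8]]
```

View pics/s11.png

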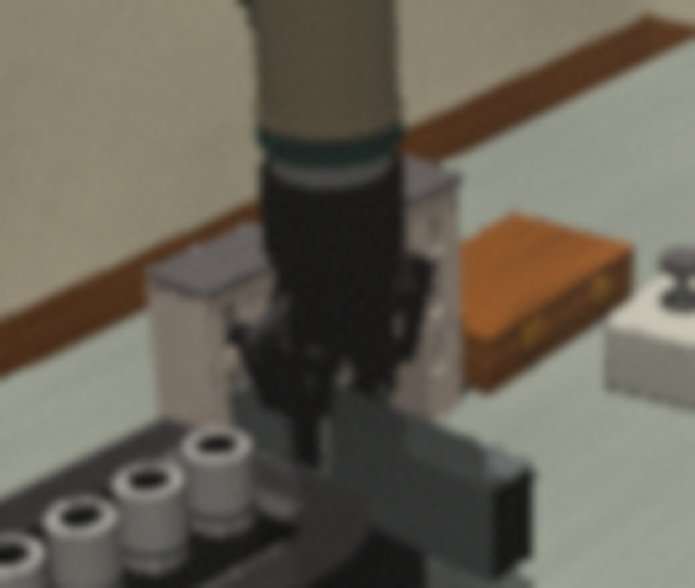

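Emit:
drive_tool(deltas="-0.001 0 0.002 0 0.028;-0.001 0 0.004 0 0.028;-0.001 0 0.006 0 0.028;-0.001 0 0.007 0 0.028;-0.001 0 0.007 0 0.028")

```text
clock: 29.52
eef_pos: [639.9, -19.0, 50.6]
tool_rot: [-3.141, 0.001, -0.044]
force: [-8.2, 0.3, 3.4]
width: 35.4
```

Emit:
drive_tool(deltas="-0.001 0 0.002 0 0.028;-0.001 0 0.004 0 0.028;-0.001 0 0.004 0 0.028")

```text
clock: 29.9
eef_pos: [639.5, -19.0, 49.5]
tool_rot: [-3.14, -0.001, -0.044]
force: [-13.3, 3.4, 21.3]
width: 35.4
```

Emit:
drive_tool(deltas="-0.001 0 0.002 0 0.028;-0.001 0 0.003 0 0.028;-0.001 0 0.003 0 0.028")

```text
clock: 30.28
eef_pos: [639.3, -19.0, 49.1]
tool_rot: [-3.139, -0.003, -0.044]
force: [-16.2, 5.9, 36.1]
width: 35.2
```

```bash
python3 snap.py side s12 120 230 200 330;python3 snap.py top t12 110 240 200 400
python3 - <<'E'
from brk import *
for n in("s12","t12"): brk(pickle.load(open(n+".pkl","rb")),86,n)
E
```

```text
s12 217 zmed 83.0 tip [-125.  -123.5 -121.2]
[[-110.  -105.  -100.   -95.   -90.   -85.   -80.   -75.   -70.   -65.
   -60.   -55.   -50.   -45. ]
 [   2.3    2.9    4.3    1.7    2.7   -0.5    2.6    2.5   -0.3    4.1
     1.8    4.4    5.     3.5]
 [  38.8   31.4   34.6   34.    29.1   36.6   35.3   35.4   34.    30.
    34.2   32.1   32.6   31.1]]
t12 241 zmed 82.3 tip [-120.3 -119.6 -117.4]
[[-110.  -105.  -100.   -95.   -90.   -85.   -80.   -75.   -70.   -65.
   -60.   -55.   -50.   -45. ]
 [  -0.9   -0.6    1.1   -4.3   -2.6   -0.8   -0.6    1.    -1.5    0.3
    -0.9   -0.5   -1.7   -1.4]
 [  34.4   34.6   31.4   25.7   28.5   31.5   31.4   28.6   34.4   31.8
    34.6   34.5   31.5   31.9]]
```

Emit:
drive_tool(deltas="-0.002 0 -0.004 0 0.028;-0.003 0 -0.006 0 0.028;-0.003 0 -0.006 0 0.05;-0.003 0 -0.006 0 0.055;-0.003 0 -0.006 0 0.055;-0.003 0 -0.006 0 0.055")

```text
clock: 31.12
eef_pos: [635.6, -18.6, 48.9]
tool_rot: [3.142, 0.0, -0.044]
force: [0.2, 0.1, 0.3]
width: 55.0
```

Emit:
drive_tool(deltas="0 0 -0.03 0 0.055;0 0 -0.06 0 0.055;0 0 -0.09 0 0.055;-0.15 0.08 -0.09 0 0.055;-0.15 0.08 -0.09 0 0.055;-0.15 0.08 -0.09 0 0.055;-0.15 0.08 -0.09 0 0.055")

```text
clock: 32.0
eef_pos: [479.2, -93.4, 139.5]
tool_rot: [-3.141, 0.002, -0.049]
force: [0.8, 0.2, -0.2]
width: 55.2
```

```bash
python3 tg.py 457 -401 120 -6.3;python3 snap.py side s13 120 230 200 330;python3 snap.py top t13 120 250 220 450
```

```text
clk 32.00 pos [479.2 -93.4 139.5] yaw -2.83 F [ 0.8  0.2 -0.2] w 55.2 q7 -0.59
delta tool: -0.0070 0.3084 0.0195 turn 3.47
```

View pics/s13.png

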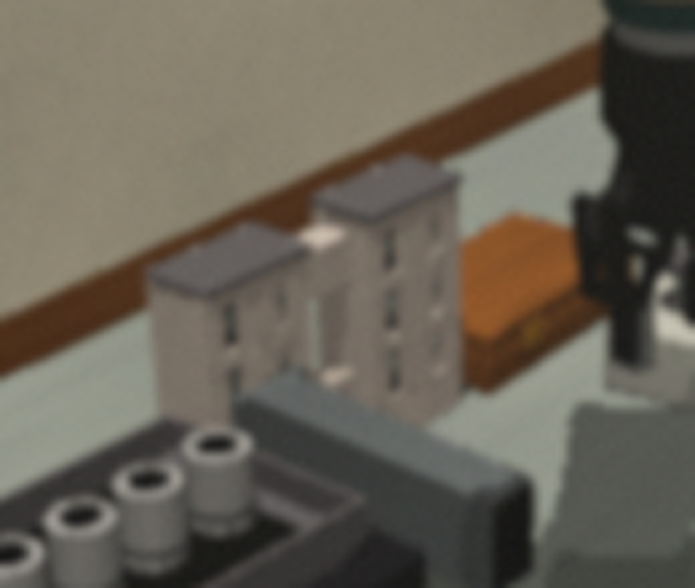

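View pics/t13.png

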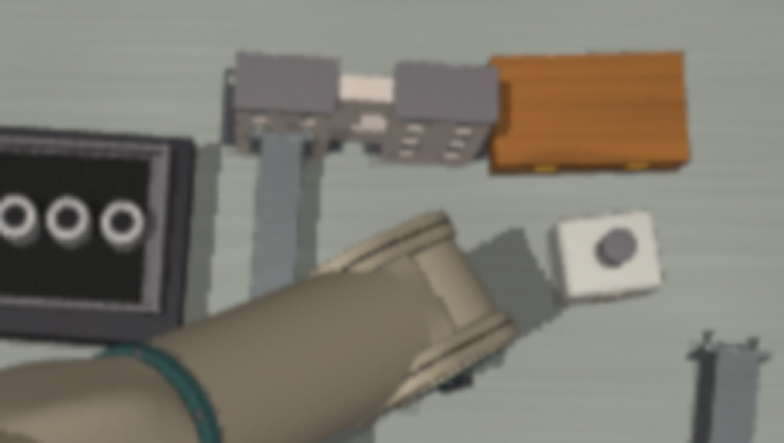

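```bash
cat > hung.py <<'E'
from h import *
def hung(d,c,name):
    yw=-0.044;R=np.array([[np.cos(yw),np.sin(yw)],[-np.sin(yw),np.cos(yw)]])
    Q=cloud(d).reshape(-1,3);Q=Q[~np.isnan(Q[:,0])];L=(Q[:,:2]-c)@R.T
    m=(abs(L[:,1])<15)&(L[:,0]<-8)&(L[:,0]>-185)&(Q[:,2]>72)&(Q[:,2]<110);x=L[m][:,0];z=Q[m,2]
    if len(x)<20: print(name,"few",len(x));return
    k=np.polyfit(x,z,1)
    for _ in range(5): w=abs(z-np.polyval(k,x))<4; k=np.polyfit(x[w],z[w],1)
    print(name,c,len(x),"z at face %.1f slope %.4f tip %.0f"%(k[1],k[0],x.min()))
E
python3 - <<'E'
from hung import *
for n in("s13","t13"): hung(pickle.load(open(n+".pkl","rb")),(700,-22),n)
E
python3 snap.py side s13b
```

```text
s13 (700, -22) 335 z at face 87.2 slope 0.0211 tip -185
t13 (700, -22) 457 z at face 85.0 slope 0.0180 tip -141
```

View pics/s13b.png

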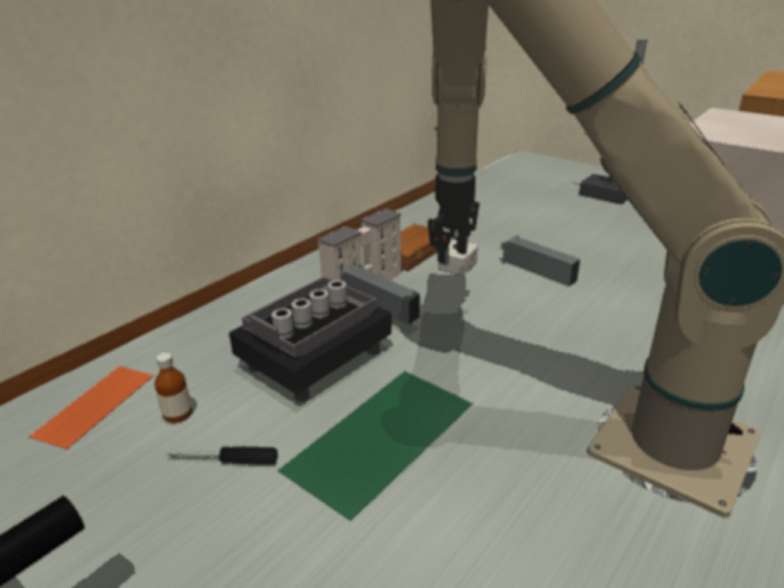

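```bash
python3 tg.py 463 -401.5 110 -6.3
```

```text
clk 32.15 pos [483.7 -91.6 139.1] yaw -2.43 F [ 0.1 -0.7  0.2] w 54.9 q7 -0.59
delta tool: -0.0075 0.3105 0.0291 turn 3.87
```

Emit:
drive_tool(deltas="-0.0075 0.3105 0.0 3.9 0.06;-0.0075 0.3105 0.0 3.9 0.06;-0.0075 0.3105 0.0 3.9 0.06;-0.0075 0.3105 0.0 3.9 0.06;-0.0075 0.3105 0.0 3.9 0.06;-0.0075 0.3105 0.029 3.9 0.06;-0.0075 0.3105 0.029 3.9 0.06;-0.0075 0.3105 0.029 3.9 0.06;-0.0075 0.3105 0.029 3.9 0.06")

```text
clock: 33.28
eef_pos: [462.6, -401.4, 110.9]
tool_rot: [3.141, -0.001, -0.11]
force: [0.5, 0.0, 0.7]
width: 59.7
```

```bash
python3 tg.py 463 -401.5 23 -6.3; python3 snap.py side s14 130 240 320 450;python3 -c "
from cell import ctrl;print(ctrl.read_state()['qpos'])"
```

```text
clk 33.27 pos [ 462.6 -401.4  110.9] yaw -6.28 F [0.5 0.  0.7] w 59.7 q7 -0.26
delta tool: 0.0005 0.0001 0.0879 turn 0.02
[ 0.19245829  0.89345718  0.85212852  1.74862072 -0.84093648  0.90651011
 -0.26409827]
```

View pics/s14.png

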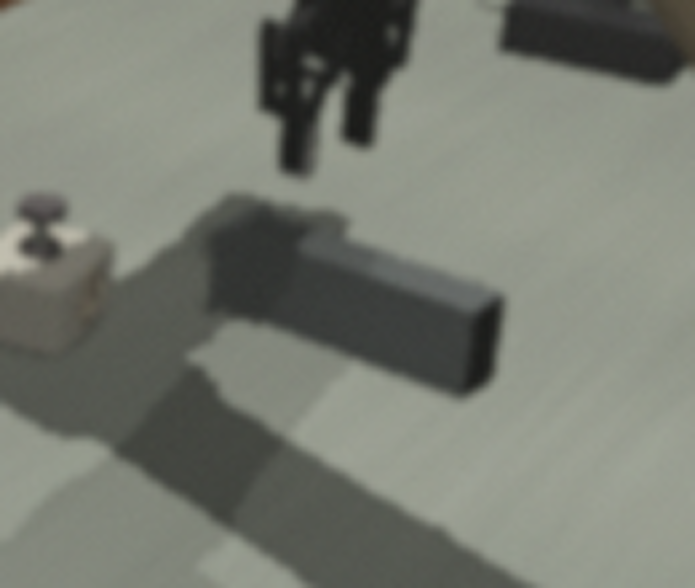

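Emit:
drive_tool(deltas="0.0005 0 0.04 0 0.06;0.0005 0 0.075 0 0.06;0.0005 0 0.0865 0 0.06;0.0005 0 0.0865 0 0.06;0.0005 0 0.0865 0 0.028;0.0005 0 0.0865 0 0.028;0.0005 0 0.0865 0 0.028;0.0005 0 0.0865 0 0.028;0.0005 0 0.0865 0 0.028")

```text
clock: 34.45
eef_pos: [462.6, -403.0, 25.2]
tool_rot: [3.14, -0.002, -0.112]
force: [-1.0, -0.4, 6.7]
width: 35.2
```

```bash
python3 tg.py 463 -401.5 121 -6.3
```

```text
clk 34.45 pos [ 462.6 -403.    25.2] yaw -6.40 F [-1.  -0.4  6.7] w 35.2 q7 -0.18
delta tool: 0.0003 -0.0016 -0.0958 turn -0.10
```

Emit:
drive_tool(deltas="0 0 -0.04 0 0.028;0 0 -0.08 0 0.028;0 0 -0.11 0 0.028;0 0 -0.11 0 0.028;0 0 -0.11 0 0.028")

```text
clock: 35.08
eef_pos: [461.6, -400.7, 132.2]
tool_rot: [-3.14, 0.001, -0.111]
force: [-0.8, 0.2, -3.2]
width: 35.3
```

```bash
python3 tg.py 605 -147.7 132 -2.5
```

```text
clk 35.08 pos [ 461.6 -400.7  132.2] yaw -6.38 F [-0.8  0.2 -3.2] w 35.3 q7 -0.29
delta tool: 0.1144 -0.2674 0.0002 turn -3.88
```

Emit:
drive_tool(deltas="0.1144 -0.2674 0 -3.9 0.028;0.1144 -0.2674 0 -3.9 0.028;0.1144 -0.2674 0 -3.9 0.028;0.1144 -0.2674 0 -3.9 0.028;0.1144 -0.2674 0 -3.9 0.028;0.1144 -0.2674 0 -3.9 0.028;0.1144 -0.2674 0.03 -3.9 0.028;0.1144 -0.2674 0.064 -3.9 0.028;0.1144 -0.2674 0.064 -3.9 0.028;0.1144 -0.2674 0.064 -3.9 0.028;0.1144 -0.2674 0.064 -3.9 0.028")

```text
clock: 36.45
eef_pos: [606.0, -149.8, 70.8]
tool_rot: [3.141, -0.002, -0.044]
force: [0.5, -0.4, -2.8]
width: 35.0
```

```bash
python3 tg.py 605 -147.7 68 -2.5; python3 snap.py side s15 110 230 220 360;python3 snap.py top t15 110 240 200 400
python3 - <<'E'
from brk import *
for n in("s15","t15"): brk(pickle.load(open(n+".pkl","rb")),102.5,n)
E
```

```text
clk 36.45 pos [ 606.  -149.8   70.8] yaw -2.52 F [ 0.5 -0.4 -2.8] w 35.0 q7 -0.63
delta tool: -0.0011 -0.0021 0.0028 turn -0.02
s15 238 zmed 106.1 tip [-124.6 -124.  -123. ]
[[-110.  -105.  -100.   -95.   -90.   -85.   -80.   -75.   -70.   -65.
   -60.   -55.   -50.   -45. ]
 [   3.8    2.     3.4    3.2    4.5    2.9    0.4    4.2    5.5   -0.3
     5.1    3.6    4.1    2.8]
 [  32.7   37.2   35.7   32.2   33.9   33.6   34.6   35.2   27.6   36.9
    32.6   37.6   31.4   36.3]]
t15 361 zmed 104.6 tip [-120.7 -120.2 -118.3]
[[-1.10e+02 -1.05e+02 -1.00e+02 -9.50e+01 -9.00e+01 -8.50e+01 -8.00e+01
  -7.50e+01 -7.00e+01 -6.50e+01 -6.00e+01 -5.50e+01 -5.00e+01 -4.50e+01]
 [-9.00e-01 -5.00e-01 -0.00e+00 -1.00e+00 -8.00e-01 -9.00e-01 -8.00e-01
  -2.00e-01 -0.00e+00 -1.00e-01 -1.00e-01  6.00e-01 -1.10e+00 -1.90e+00]
 [ 3.61e+01  3.58e+01  3.58e+01  3.38e+01  3.34e+01  3.41e+01  3.32e+01
   3.31e+01  3.38e+01  3.44e+01  3.40e+01  3.34e+01  3.66e+01  3.40e+01]]
```

View pics/s15.png

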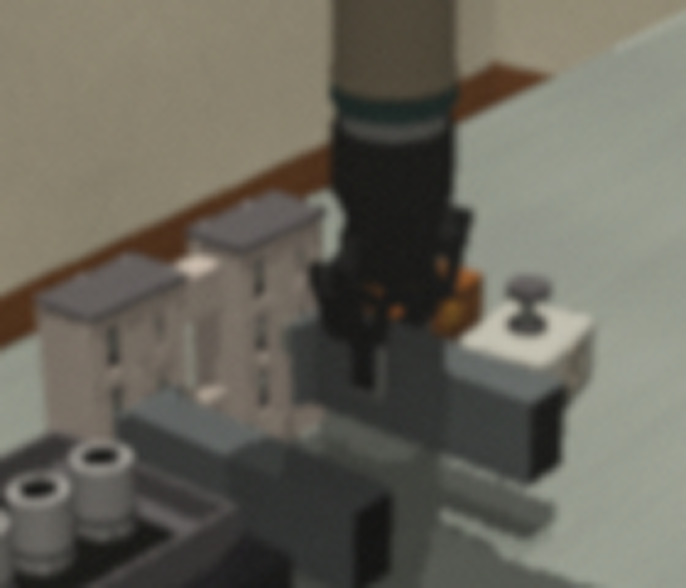

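Emit:
drive_tool(deltas="0.004 -0.0021 0.003 0 0.028;0.008 -0.0021 0.0035 0 0.028;0.012 -0.0021 0.0035 0 0.028;0.016 -0.0021 0.0035 0 0.028;0.018 -0.0021 0.0035 0 0.028;0.018 -0.0021 0.0035 0 0.028;0.018 -0.0021 0.0035 0 0.028")

```text
clock: 37.42
eef_pos: [623.2, -147.7, 66.0]
tool_rot: [-3.142, 0.0, -0.044]
force: [-0.0, -0.6, -2.7]
width: 34.6
```

Emit:
drive_tool(deltas="0.002 0 0 0 0.028;0.004 0 0 0 0.028;0.006 0 0 0 0.028;0.008 0 0 0 0.028;0.008 0 0 0 0.028")

```text
clock: 38.05
eef_pos: [630.8, -148.0, 65.8]
tool_rot: [-3.141, 0.001, -0.044]
force: [-4.5, -0.1, -2.1]
width: 35.4
```

Emit:
drive_tool(deltas="0.0015 0 0 0 0.028;0.003 0 0 0 0.028;0.0045 0 0 0 0.028;0.006 0 0 0 0.028;0.006 0 0 0 0.028")

```text
clock: 38.67
eef_pos: [632.7, -148.0, 65.7]
tool_rot: [-3.139, 0.009, -0.045]
force: [-15.4, 2.3, 5.1]
width: 35.4
```

Emit:
drive_tool(deltas="-0.002 0.0005 0 0 0.028;-0.002 0.0005 0.003 0 0.028;-0.002 0.0005 0.006 0 0.028;-0.002 0.0005 0.009 0 0.028;-0.002 0.0005 0.012 0 0.028;-0.002 0.0005 0.012 0 0.028")

```text
clock: 39.42
eef_pos: [632.7, -149.0, 53.7]
tool_rot: [-3.141, 0.005, -0.045]
force: [-9.5, 0.4, 0.9]
width: 35.0
```

Emit:
drive_tool(deltas="-0.0005 0 0.002 0 0.028;-0.001 0 0.004 0 0.028;-0.001 0 0.006 0 0.028;-0.001 0 0.007 0 0.028;-0.001 0 0.007 0 0.028")

```text
clock: 40.05
eef_pos: [632.7, -149.1, 49.8]
tool_rot: [-3.14, 0.002, -0.044]
force: [-14.0, 2.8, 18.5]
width: 35.3
```

Emit:
drive_tool(deltas="-0.001 0 0.002 0 0.028;-0.001 0 0.004 0 0.028;-0.001 0 0.004 0 0.028;-0.001 0 0.004 0 0.028")

```text
clock: 40.55
eef_pos: [632.1, -149.2, 48.4]
tool_rot: [-3.139, 0.0, -0.044]
force: [-17.8, 5.5, 34.8]
width: 35.4
```

Emit:
drive_tool(deltas="-0.002 0 -0.005 0 0.028;-0.002 0 -0.008 0 0.028;-0.002 0 -0.008 0 0.05;-0.002 0 -0.008 0 0.055;-0.002 0 -0.008 0 0.055;-0.002 0 -0.008 0 0.055")

```text
clock: 41.3
eef_pos: [631.5, -148.5, 51.1]
tool_rot: [3.142, -0.0, -0.043]
force: [0.8, 0.7, 0.8]
width: 54.9
```

Emit:
drive_tool(deltas="0 0 -0.03 0 0.055;0 0 -0.06 0 0.055;0 0 -0.11 0 0.055;0 0 -0.15 0 0.055;-0.2 0.1 -0.15 0 0.055;-0.2 0.1 -0.15 0 0.055;-0.2 0.1 -0.15 0 0.055;-0.2 0.1 -0.15 0 0.055;-0.2 0.1 -0.15 0 0.055")

```text
clock: 42.42
eef_pos: [424.7, -241.0, 201.7]
tool_rot: [-3.141, -0.0, -0.049]
force: [0.4, 0.3, 0.5]
width: 54.9
```

```bash
python3 tg.py 600 310 190 -2.5;python3 snap.py side s16;python3 snap.py top t16 100 300 180 450;  python3 - <<'E'
from hung import *
from bush import bush
for n in("s16","t16"):
    d=pickle.load(open(n+".pkl","rb"))
    for c in((700,-22),(694,-151.5)): hung(d,c,n)
    for c in((607,109.5),(609.5,154.5),(611,198),(613,242)): print(bush(d,c,91))
E
```

```text
clk 42.42 pos [ 424.7 -241.   201.7] yaw -2.83 F [0.4 0.3 0.5] w 54.9 q7 -0.41
delta tool: 0.1479 -0.5589 0.0117 turn -0.33
s16 (700, -22) 330 z at face 87.8 slope 0.0253 tip -185
s16 (694, -151.5) 282 z at face 86.6 slope 0.0188 tip -185
(array([607.17337361, 109.42448998]), 117)
(array([609.71570515, 154.3653352 ]), 123)
(array([610.89490868, 197.52201897]), 133)
(array([613.25259336, 241.5026279 ]), 122)
t16 (700, -22) 628 z at face 85.9 slope 0.0283 tip -183
t16 (694, -151.5) 632 z at face 85.1 slope 0.0228 tip -183
(array([609.47912954, 108.48808685]), 26)
(array([611.74797649, 153.28914309]), 26)
(array([612.88597421, 196.65127834]), 31)
(array([614.82964412, 240.72563236]), 34)
```

View pics/s16.png

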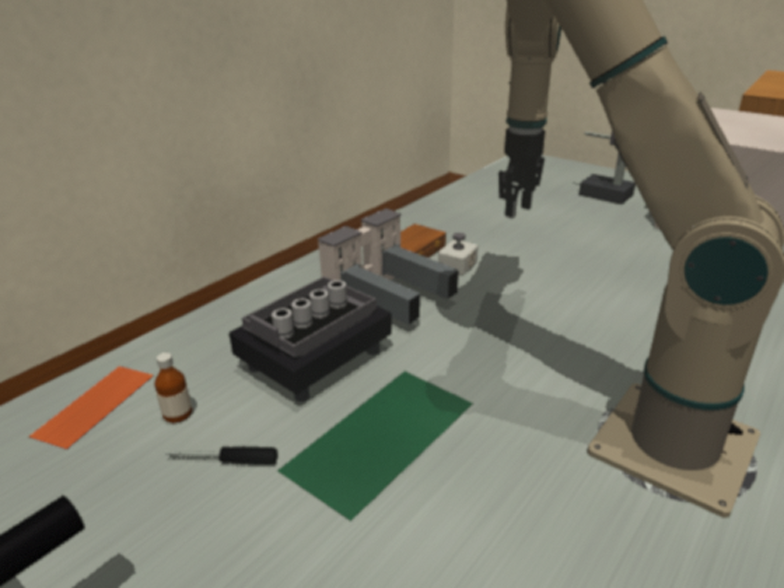

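View pics/t16.png

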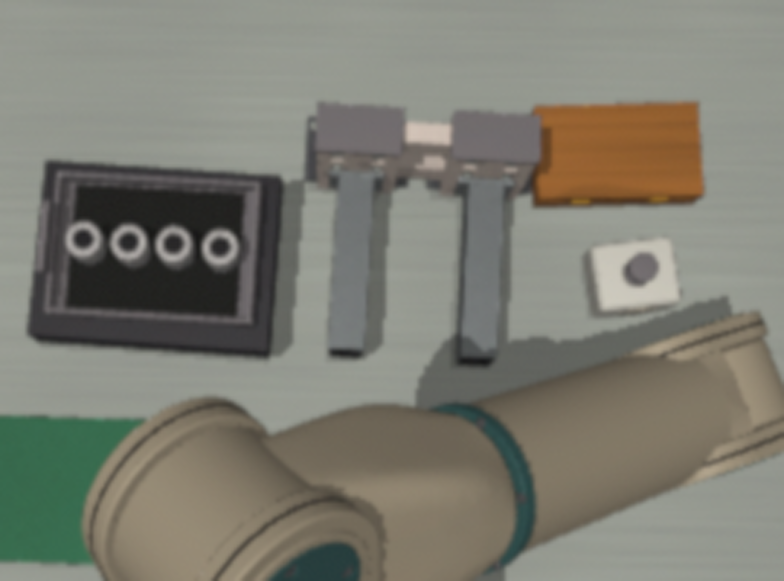

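Run:
```python
from h import *
from cell import imaging
yw=-0.044;R=np.array([[np.cos(yw),np.sin(yw)],[-np.sin(yw),np.cos(yw)]])
for n in("side","top"):
    for k in range(2):
        d=imaging.get_image(n);Q=cloud(d).reshape(-1,3);Q=Q[~np.isnan(Q[:,0])]
        for c in((700,-22),(694,-151.5)):
            L=(Q[:,:2]-c)@R.T
            o=[]
            for a in range(-175,-10,25):
                m=(abs(L[:,1])<13)&(L[:,0]>a)&(L[:,0]<a+25)&(Q[:,2]>75)&(Q[:,2]<95); o.append(np.median(Q[m,2]))
            # bench near
            m=(abs(L[:,1]-65*(1 if c[0]==700 else -1)) <8)&(L[:,0]>-170)&(L[:,0]<-60)&(Q[:,2]<20)
            print(n,c,np.round(o,1),"bench",np.median(Q[m,2]).round(1))
```

```text
side (700, -22) [84.2 84.5 85.1 85.5 86.2 86.6 88.2] bench 2.4
side (694, -151.5) [83.7 84.7 84.9 85.4 85.8 86.3 86.9] bench 1.4
side (700, -22) [83.8 84.7 85.2 85.5 86.1 86.5 86.9] bench 1.4
side (694, -151.5) [84.7 84.6 85.  85.3 85.7 86.2 87.5] bench 2.0
top (700, -22) [82.2 82.1 82.6 83.4 84.  84.4 85. ] bench -0.3
top (694, -151.5) [82.9 82.6 83.1 83.4 84.2 83.7 85.1] bench 0.1
top (700, -22) [81.6 82.5 82.8 83.8 84.5 84.4 84.7] bench -0.1
top (694, -151.5) [82.1 82.2 82.9 83.3 84.  84.2 84.3] bench -0.2
```

```bash
cat > tray.py <<'E'
from h import *
def tray(d,name,c=(611,176),yw=-0.044):
    R=np.array([[np.cos(yw),np.sin(yw)],[-np.sin(yw),np.cos(yw)]])
    Q=cloud(d).reshape(-1,3);Q=Q[~np.isnan(Q[:,0])];L=(Q[:,:2]-c)@R.T
    m=(abs(L[:,1]-104)<14)&(abs(L[:,0])<60)&(Q[:,2]>124)&(Q[:,2]<140);t=L[m]
    if len(t)>5: print(name,"tab x",np.percentile(t[:,0],[1,99]).round(1),"y",np.percentile(t[:,1],[2,98]).round(1),len(t))
    m=(abs(L[:,0])<90)&(L[:,1]>-125)&(L[:,1]<125)&(abs(Q[:,2]-114)<5)
    for nm,s,ax in(("x-",(L[:,0]<-60)&(abs(L[:,1])<85),0),("x+",(L[:,0]>60)&(abs(L[:,1])<85),0),("y-",(L[:,1]<-88)&(abs(L[:,0])<55),1)):
        q=L[m&s]
        if len(q)>15: print("  ",nm,len(q),"pos",np.median(q[:,ax]).round(1),"slope",np.polyfit(q[:,1-ax],q[:,ax],1)[0].round(4))
E
python3 - <<'E'
from tray import *
for n in("s16","t16"): tray(pickle.load(open(n+".pkl","rb")),n)
E
```

```text
s16 tab x [-36.7  33.4] y [102.4 110.6] 139
   x- 162 pos -69.8 slope -0.0034
   x+ 148 pos 66.0 slope 0.0019
   y- 58 pos -95.7 slope -0.0029
t16 tab x [-32.7  35.5] y [ 99.3 108. ] 88
   x- 82 pos -66.0 slope -0.0047
   x+ 96 pos 69.3 slope -0.0058
   y- 55 pos -98.2 slope 0.003
```

```bash
python3 tg.py 617 311 195 87.5
```

```text
clk 42.73 pos [ 428.2 -239.1  200.8] yaw -2.37 F [ 0.1 -0.   1. ] w 55.2 q7 -0.41
delta tool: 0.1659 -0.5575 0.0058 turn -89.87
```

Emit:
drive_tool(deltas="0.166 -0.5575 0 -89.9 0.036;0.166 -0.5575 0 -89.9 0.036;0.166 -0.5575 0 -89.9 0.036;0.166 -0.5575 0 -89.9 0.036;0.166 -0.5575 0 -89.9 0.036;0.166 -0.5575 0 -89.9 0.036;0.166 -0.5575 0 -89.9 0.036;0.166 -0.5575 0 -89.9 0.036;0.166 -0.5575 0 -89.9 0.036;0.166 -0.5575 0 -89.9 0.036;0.166 -0.5575 0 -89.9 0.036;0.166 -0.5575 0 -89.9 0.036")

```text
clock: 44.22
eef_pos: [617.1, 308.3, 200.7]
tool_rot: [-3.141, 0.002, 1.524]
force: [-0.7, -0.6, -1.5]
width: 35.9
```

```bash
python3 tg.py 617 311 103 87.5;python3 -c "
from cell import ctrl;print(ctrl.read_state()['qpos'])"
```

```text
clk 44.23 pos [617.1 308.3 200.7] yaw 87.32 F [-0.7 -0.6 -1.5] w 35.9 q7 -0.17
delta tool: 0.0027 -0.0002 0.0977 turn -0.18
[-0.81684365  0.79043483  0.59886655  1.43361813 -0.47393285  1.0649536
 -0.1718395 ]
```

Emit:
drive_tool(deltas="0.003 0 0.05 -0.2 0.036;0.003 0 0.0977 -0.2 0.036;0.003 0 0.0977 -0.2 0.036;0.003 0 0.0977 -0.2 0.036;0.003 0 0.0977 -0.2 0.036")

```text
clock: 44.85
eef_pos: [619.2, 313.0, 106.1]
tool_rot: [3.138, -0.002, 1.528]
force: [0.6, 0.7, -0.3]
width: 35.6
```

```bash
python3 tg.py 617 311 103 87.5;python3 snap.py side s17 150 300 130 310
```

```text
clk 44.85 pos [619.2 313.  106.1] yaw 87.58 F [ 0.6  0.7 -0.3] w 35.6 q7 -0.12
delta tool: -0.0021 -0.0021 0.0031 turn 0.08
```

View pics/s17.png

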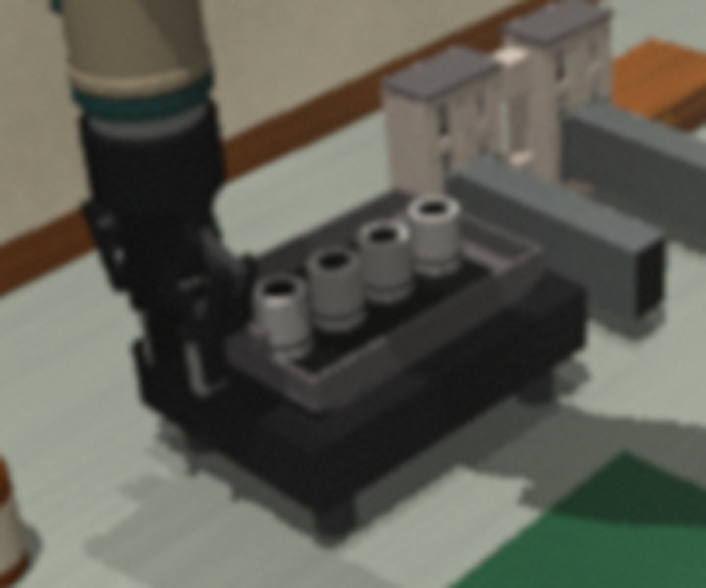

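Emit:
drive_tool(deltas="-0.004 -0.001 0 0 0.036;-0.007 -0.002 0 0 0.036;-0.01 -0.002 0 0 0.036;-0.013 -0.002 0 0 0.036;-0.016 -0.002 0 0 0.036;-0.019 -0.002 0 0 0.036;-0.022 -0.002 0 0 0.036;-0.025 -0.002 0 0 0.036;-0.028 -0.002 0 0 0.036;-0.031 -0.002 0 0 0.036;-0.034 -0.002 0 0 0.036;-0.037 -0.002 0 0 0.036")

```text
clock: 46.4
eef_pos: [613.8, 275.9, 103.3]
tool_rot: [-3.141, 0.0, 1.529]
force: [-0.4, 3.6, -0.2]
width: 35.9
```

```bash
python3 tg.py 617 311 106 87.5;python3 snap.py side s18 150 300 130 310
python3 - <<'E'
from tray import *
from bush import bush
d=pickle.load(open("s18.pkl","rb"))
Q=cloud(d)
tray(d,"s",(610,160))
E
```

```text
clk 46.40 pos [613.8 275.9 103.3] yaw 87.60 F [-0.4  3.6 -0.2] w 35.9 q7 -0.06
delta tool: 0.0352 0.0017 -0.0027 turn 0.10
s tab x [-37.1  17.6] y [ 98.1 117.2] 70
   x- 159 pos -69.5 slope -0.0015
   x+ 72 pos 67.1 slope 0.0125
   y- 52 pos -99.1 slope -0.0052
```

View pics/s18.png

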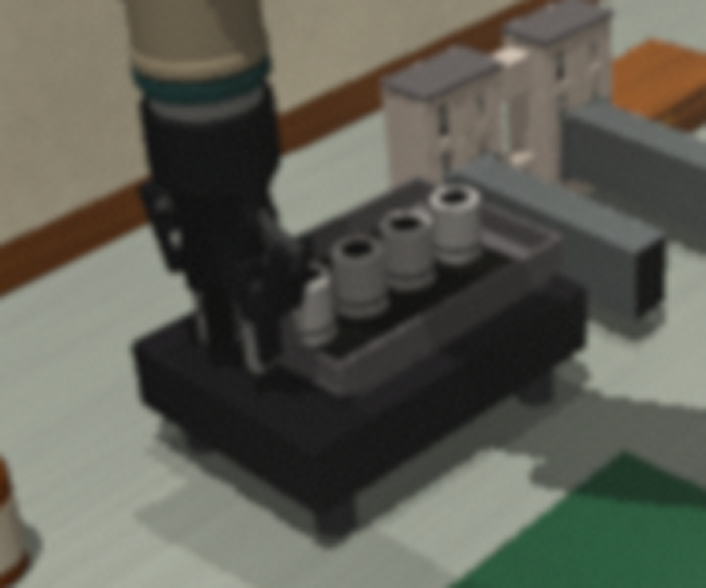

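Emit:
drive_tool(deltas="-0.003 0 0 0.1 0.036;-0.007 0 0 0.1 0.036;-0.011 0 0 0.1 0.036;-0.015 0 0 0.1 0.036;-0.019 0 0 0.1 0.036;-0.023 0 0 0.1 0.036;-0.027 0 0 0.1 0.036;-0.031 0 0 0.1 0.036;-0.035 0 0 0.1 0.036;-0.039 0 0 0.1 0.036;-0.043 0 0 0.1 0.036;-0.047 0 0 0.1 0.036")

```text
clock: 47.95
eef_pos: [611.9, 229.0, 103.3]
tool_rot: [-3.142, -0.0, 1.527]
force: [-0.4, 2.3, 0.0]
width: 36.0
```

```bash
python3 tg.py 607 36 103.3 87.5;python3 snap.py side s19 150 300 130 310
```

```text
clk 47.95 pos [611.9 229.  103.3] yaw 87.51 F [-0.4  2.3  0. ] w 36.0 q7 0.01
delta tool: -0.1930 0.0035 0.0000 turn 0.01
```

View pics/s19.png

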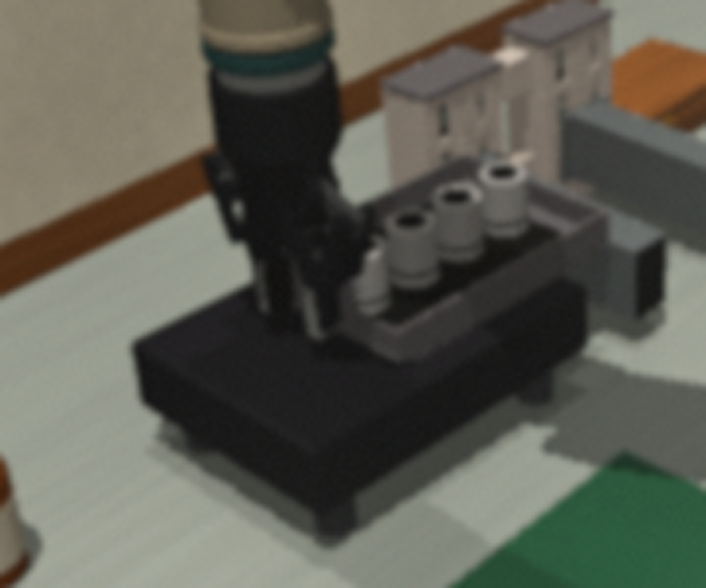

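Emit:
drive_tool(deltas="-0.003 0 0 0 0.036;-0.007 0 0 0 0.036;-0.011 0 0 0 0.036;-0.015 0 0 0 0.036;-0.019 0 0 0 0.036;-0.023 0 0 0 0.036;-0.027 0 0 0 0.036;-0.031 0 0 0 0.036;-0.035 0 0 0 0.036;-0.039 0 0 0 0.036")

```text
clock: 49.25
eef_pos: [610.2, 190.0, 103.3]
tool_rot: [-3.141, 0.0, 1.527]
force: [-0.0, 3.4, -0.4]
width: 36.0
```

```bash
python3 tg.py 607 36 103.3 87.5;python3 snap.py side s20 150 300 150 330
```

```text
clk 49.25 pos [610.2 190.  103.3] yaw 87.51 F [-0.   3.4 -0.4] w 36.0 q7 0.07
delta tool: -0.1540 0.0035 -0.0000 turn 0.01
```

View pics/s20.png

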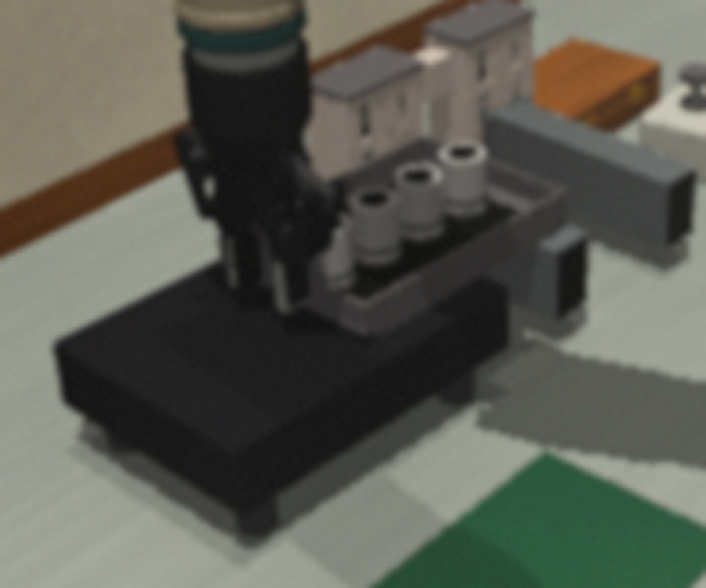

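Emit:
drive_tool(deltas="-0.003 0 0 0 0.036;-0.007 0 0 0 0.036;-0.011 0 0 0 0.036;-0.015 0 0 0 0.036;-0.019 0 0 0 0.036;-0.023 0 0 0 0.036;-0.027 0 0 0 0.036;-0.031 0 0 0 0.036;-0.035 0 0 0 0.036;-0.039 0 0 0 0.036;-0.043 0 0 0 0.036;-0.047 0 0 0 0.036")

```text
clock: 50.8
eef_pos: [608.2, 143.1, 103.3]
tool_rot: [3.142, -0.0, 1.527]
force: [-0.0, 3.6, 0.2]
width: 35.7
```

Emit:
drive_tool(deltas="-0.003 0 0 0 0.036;-0.007 0 0 0 0.036;-0.011 0 0 0 0.036;-0.015 0 0 0 0.036;-0.019 0 0 0 0.036;-0.023 0 0 0 0.036;-0.027 0 0 0 0.036;-0.031 0 0 0 0.036;-0.035 0 0 0 0.036;-0.039 0 0 0 0.036")

```text
clock: 52.05
eef_pos: [606.6, 104.5, 103.5]
tool_rot: [3.141, -0.001, 1.527]
force: [0.1, 5.3, 3.5]
width: 35.9
```

```bash
python3 tg.py 607 36 103.3 87.5;python3 snap.py side s21 130 280 170 350
python3 - <<'E'
from tray import *
tray(pickle.load(open("s21.pkl","rb")),"s",(602,-14))
E
```

```text
clk 52.05 pos [606.6 104.5 103.5] yaw 87.51 F [0.1 5.3 3.5] w 35.9 q7 0.21
delta tool: -0.0684 0.0034 0.0002 turn 0.01
s tab x [-36.5  19.4] y [101.8 117.8] 67
   x- 112 pos -69.2 slope 0.0012
   x+ 38 pos 66.5 slope -0.0049
   y- 37 pos -96.3 slope -0.0097
```

View pics/s21.png

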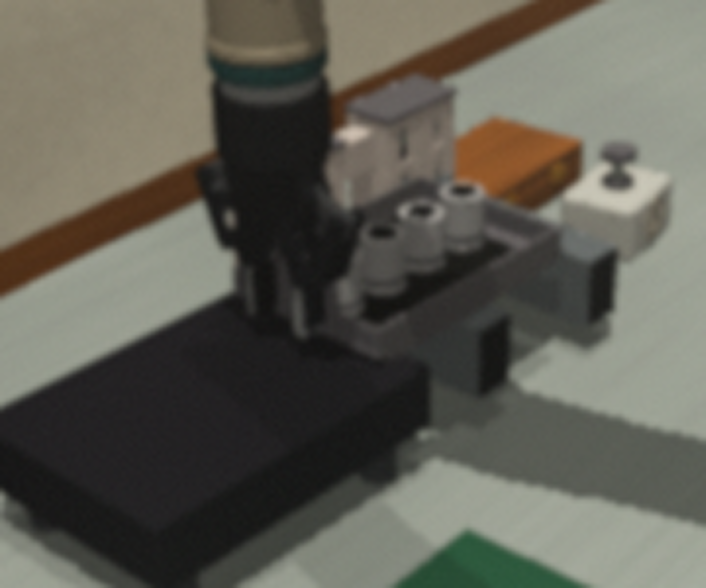

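Emit:
drive_tool(deltas="-0.003 0 0 0 0.036;-0.006 0 0 0 0.036;-0.009 0 0 0 0.036;-0.012 0 0 0 0.036;-0.015 0 0 0 0.036;-0.018 0 0 0 0.036;-0.021 0 0 0 0.036;-0.021 0 0 0 0.036")

```text
clock: 53.1
eef_pos: [605.4, 82.5, 103.2]
tool_rot: [-3.141, 0.001, 1.527]
force: [-0.5, 1.7, 0.4]
width: 35.6
```

```bash
python3 tg.py 607 36 103.3 87.5;python3 snap.py side s22 130 280 170 350
python3 - <<'E'
from tray import *
d=pickle.load(open("s22.pkl","rb"))
c=(601,-34.6);tray(d,"s",c)
yw=-.044;R=np.array([[np.cos(yw),np.sin(yw)],[-np.sin(yw),np.cos(yw)]])
Q=cloud(d).reshape(-1,3);Q=Q[~np.isnan(Q[:,0])];L=(Q[:,:2]-c)@R.T
for a in range(-100,100,25):
    m=(abs(L[:,0]+68)<6)&(L[:,1]>a)&(L[:,1]<a+25)&(Q[:,2]>104)&(Q[:,2]<122);print(a,m.sum(),np.percentile(Q[m,2],[50,80]).round(1) if m.sum() else 0)
E
```

```text
clk 53.10 pos [605.4  82.5 103.2] yaw 87.46 F [-0.5  1.7  0.4] w 35.6 q7 0.24
delta tool: -0.0464 0.0036 -0.0001 turn -0.04
s tab x [-36.4  24.7] y [ 99.4 117.6] 68
   x- 58 pos -69.8 slope -0.002
   x+ 25 pos 66.1 slope 0.0107
-100 15 [107.7 108.6]
-75 14 [107.2 108.2]
-50 16 [107.6 109.5]
-25 15 [106.9 111.4]
0 20 [109.4 111. ]
25 21 [109.6 112.3]
50 22 [111.  112.6]
75 33 [111.5 113.8]
```

View pics/s22.png

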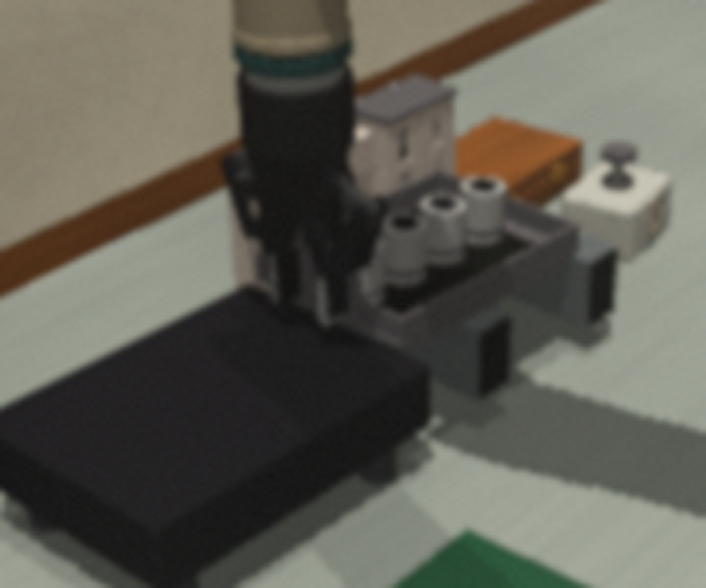

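Emit:
drive_tool(deltas="-0.002 0 0 0 0.036;-0.004 0 0 0 0.036;-0.006 0 0 0 0.036;-0.008 0 0 0 0.036;-0.01 0 0 0 0.036;-0.012 0 0 0 0.036;-0.012 0 0 0 0.036")

```text
clock: 54.02
eef_pos: [604.2, 74.2, 102.8]
tool_rot: [-3.139, -0.003, 1.529]
force: [0.0, 8.4, -2.0]
width: 35.9
```

```bash
python3 tg.py 607 36 103.3 87.5;python3 snap.py side s23 130 280 170 350;python3 snap.py top t23 120 260 180 420
python3 - <<'E'
from tray import *
yw=-.044;R=np.array([[np.cos(yw),np.sin(yw)],[-np.sin(yw),np.cos(yw)]])
for n in("s23","t23"):
  d=pickle.load(open(n+".pkl","rb"))
  c=(601,-48);tray(d,n,c)
  Q=cloud(d).reshape(-1,3);Q=Q[~np.isnan(Q[:,0])];L=(Q[:,:2]-c)@R.T
  for s in(-67,67):
    print(s,[ (np.percentile(Q[m,2],70).round(1) if m.sum()>3 else 0) for m in [(abs(L[:,0]-s)<4)&(L[:,1]>a)&(L[:,1]<a+25)&(Q[:,2]>102)&(Q[:,2]<122) for a in range(-100,100,25)]])
E
```

```text
clk 54.02 pos [604.2  74.2 102.8] yaw 87.62 F [ 0.   8.4 -2. ] w 35.9 q7 0.26
delta tool: -0.0381 0.0044 -0.0005 turn 0.12
s23 tab x [-37.3  17.2] y [104.3 116.9] 52
   x- 77 pos -70.7 slope -0.0023
   x+ 33 pos 65.4 slope -0.0177
   y- 24 pos -93.4 slope 0.019
-67 [np.float64(109.9), np.float64(109.0), np.float64(110.1), np.float64(109.4), np.float64(111.9), np.float64(111.6), np.float64(112.3), np.float64(113.1)]
67 [np.float64(110.6), np.float64(112.1), np.float64(112.6), 0, 0, 0, np.float64(112.1), 0]
t23 tab x [-35.2 -13.4] y [102.3 108.1] 18
   x- 56 pos -66.9 slope 0.0005
   x+ 102 pos 68.8 slope -0.0061
   y- 36 pos -94.9 slope -0.0056
-67 [np.float64(109.1), np.float64(110.0), np.float64(109.8), np.float64(112.6), np.float64(112.0), np.float64(111.8), np.float64(112.1), np.float64(113.3)]
67 [np.float64(111.7), np.float64(112.1), np.float64(111.9), np.float64(113.7), np.float64(112.7), np.float64(115.2), np.float64(114.9), np.float64(115.3)]
```

View pics/s23.png

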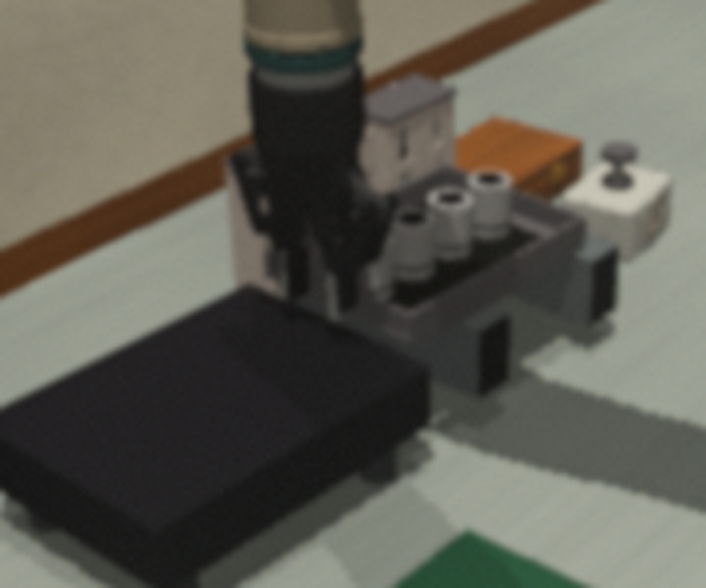

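View pics/t23.png

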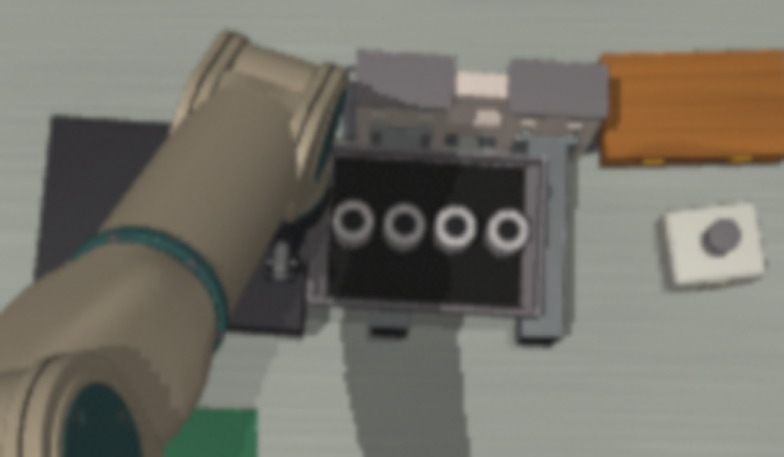

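Emit:
drive_tool(deltas="-0.002 0 0 0 0.036;-0.004 0 0 0 0.036;-0.006 0 0 0 0.036;-0.006 0 0 0 0.036")

```text
clock: 54.62
eef_pos: [603.2, 73.3, 102.6]
tool_rot: [-3.137, -0.009, 1.533]
force: [-1.4, 16.1, 0.3]
width: 36.3
```

Emit:
drive_tool(deltas="0 0 0.002 0 0.036;0 0 0.004 0 0.036;-0.002 0 0.006 0 0.036;-0.002 0 0.008 0 0.036")

```text
clock: 55.12
eef_pos: [605.0, 64.7, 96.0]
tool_rot: [3.141, -0.002, 1.528]
force: [0.4, 6.6, 4.7]
width: 36.0
```

```bash
python3 tg.py 607 36 103.3 87.5;python3 snap.py side s24 150 240 220 340
```

```text
clk 55.12 pos [605.   64.7  96. ] yaw 87.55 F [0.4 6.6 4.7] w 36.0 q7 0.28
delta tool: -0.0286 0.0033 -0.0073 turn 0.05
```

View pics/s24.png

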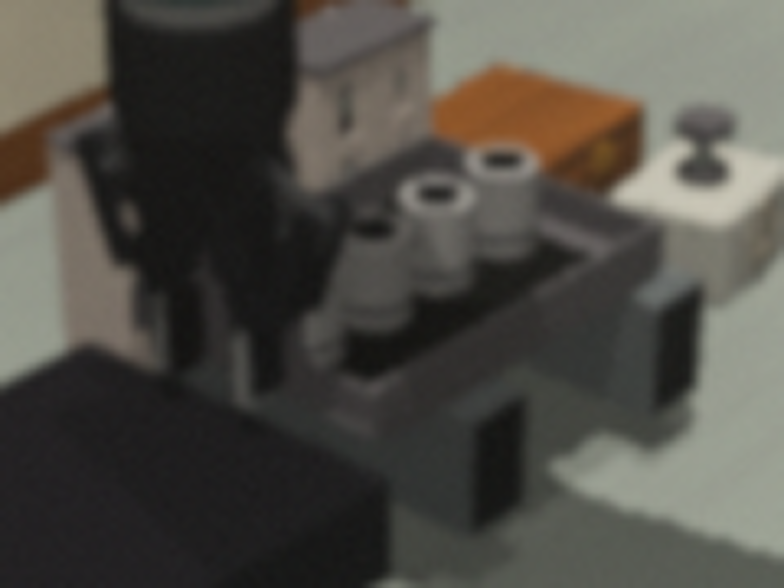

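Emit:
drive_tool(deltas="-0.003 0 0 0 0.036;-0.006 0 0 0 0.036;-0.009 0 0 0 0.036;-0.012 0 0 0 0.036;-0.015 0 0 0 0.036;-0.018 0 0 0 0.036;-0.021 0 0 0 0.036;-0.024 0 0 0 0.036;-0.026 0 0 0 0.036;-0.026 0 0 0 0.036")

```text
clock: 56.42
eef_pos: [604.2, 38.0, 96.0]
tool_rot: [3.14, -0.001, 1.528]
force: [-0.4, 5.4, 4.8]
width: 35.8
```

```bash
python3 tg.py 605 38 103.3 87.5;python3 snap.py side s25 130 260 210 370
python3 - <<'E'
from tray import *
tray(pickle.load(open("s25.pkl","rb")),"s",(600,-80))
E
```

```text
clk 56.42 pos [604.2  38.   96. ] yaw 87.53 F [-0.4  5.4  4.8] w 35.8 q7 0.32
delta tool: 0.0001 0.0008 -0.0073 turn 0.03
s tab x [-36.8  23.9] y [ 99.9 117. ] 48
   x- 59 pos -70.2 slope -0.0018
   x+ 34 pos 65.3 slope -0.0181
   y- 32 pos -97.1 slope 0.0216
```

View pics/s25.png

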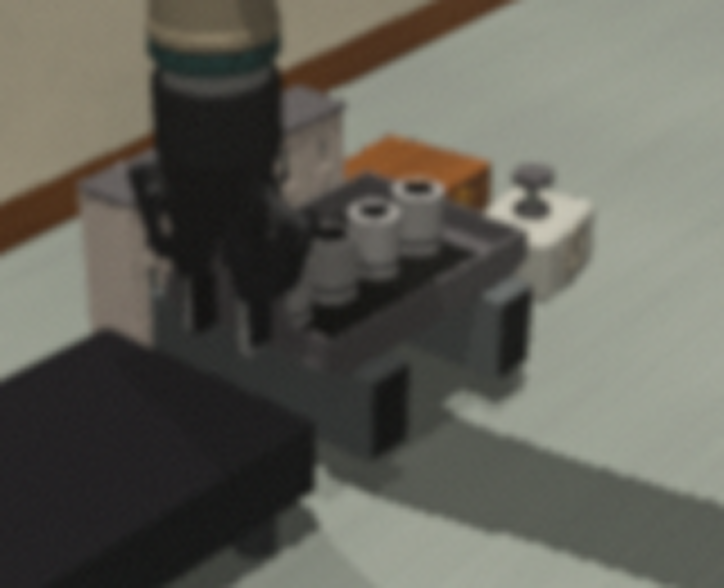

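Emit:
drive_tool(deltas="0.004 0 0 0 0.036;0.012 0 0 0 0.036;0.02 0 0 0 0.036;0.02 0 -0.05 0 0.03;0.02 0 -0.11 0 0.03;0.02 0 -0.11 0 0.03;-0.06 -0.16 -0.11 0 0.02;-0.06 -0.16 -0.11 0 0.02;-0.06 -0.16 -0.11 0 0.02;-0.06 -0.16 -0.11 0 0.02")

```text
clock: 57.72
eef_pos: [436.1, -16.7, 204.7]
tool_rot: [-3.136, -0.001, 1.523]
force: [0.9, 0.8, 0.1]
width: 19.7
```

```bash
python3 tg.py 500 -250 190 87.5;python3 snap.py side s26 120 270 190 390;python3 snap.py top t26 110 260 190 440
python3 - <<'E'
from tray import *
from hung import *
from bush import bush
from scipy.stats import linregress
for n in("s26","t26"):
    d=pickle.load(open(n+".pkl","rb"));tray(d,n,(600,-81))
    for c in((700,-22),(694,-151.5)): hung(d,c,n)
    for t in(-66,-22,22,66): print(bush(d,(600+.044*t-3,-81+t),90))
E
```

```text
clk 57.73 pos [436.1 -16.7 204.7] yaw 87.28 F [0.9 0.8 0.1] w 19.7 q7 0.35
delta tool: -0.2300 0.0748 0.0147 turn -0.22
s26 tab x [-36.3  32.8] y [102.5 110.5] 97
   x- 70 pos -69.5 slope 0.0076
   x+ 95 pos 65.8 slope 0.0048
   y- 25 pos -95.6 slope 0.019
s26 (700, -22) 179 z at face 112.9 slope 0.1715 tip -185
s26 (694, -151.5) 208 z at face 103.9 slope 0.1050 tip -185
(array([ 595.73133764, -148.27549543]), 84)
(array([ 598.08834145, -102.58185225]), 75)
(array([599.4467789 , -59.39627677]), 89)
(array([601.4805226, -15.3214021]), 63)
t26 tab x [-33.7  34. ] y [ 99.4 107. ] 73
   x- 17 pos -66.9 slope 0.0215
   x+ 92 pos 69.2 slope 0.0016
   y- 53 pos -98.6 slope 0.001
t26 (700, -22) 283 z at face 89.4 slope -0.0042 tip -132
t26 (694, -151.5) 511 z at face 91.5 slope 0.0221 tip -183
(array([ 597.70854576, -149.04956428]), 23)
(array([ 600.08232438, -104.15467137]), 27)
(array([601.68618616, -60.91128707]), 25)
(array([603.85218107, -17.10527119]), 20)
```

View pics/s26.png

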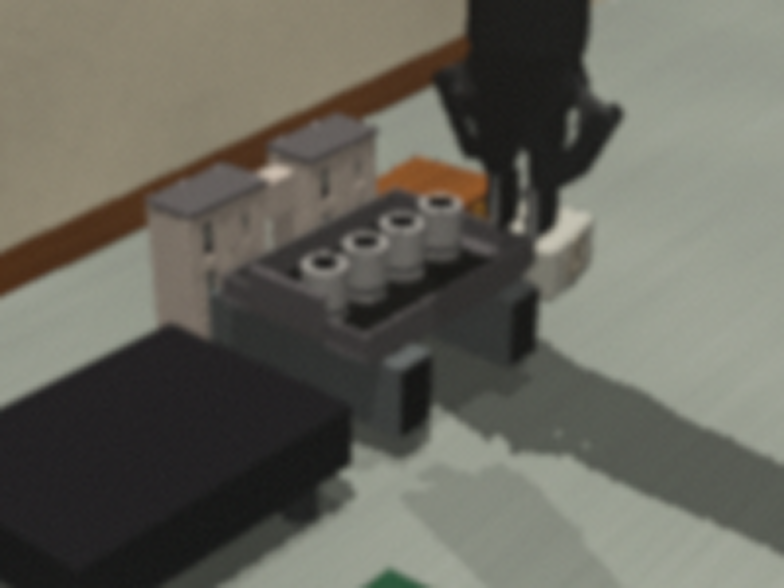

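View pics/t26.png

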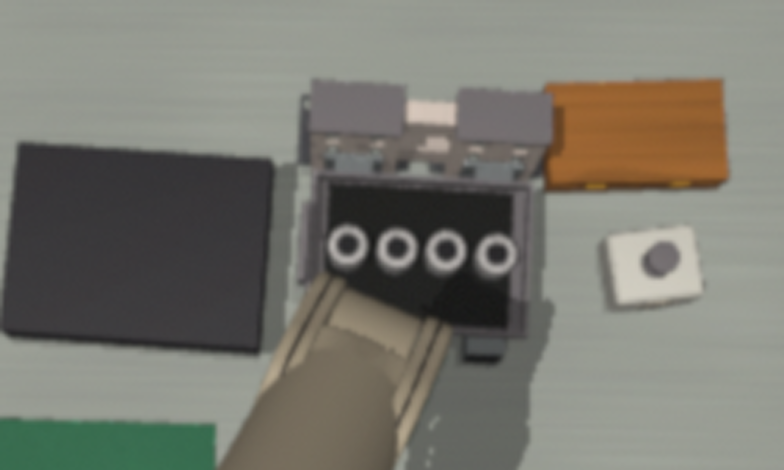

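```bash
python3 - <<'E'
from h import *
for n in("s13b","t16","t26"):
    d=pickle.load(open(n+".pkl","rb"));Q=cloud(d).reshape(-1,3);Q=Q[~np.isnan(Q[:,0])]
    m=(np.hypot(Q[:,0]-607,Q[:,1]+306)<30)&(Q[:,2]>79)&(Q[:,2]<92);p=Q[m]; print(n,m.sum(),p.mean(0) if m.any() else 0,p.min(0) if m.any() else 0,p.max(0) if m.any() else 0)
E
python3 tg.py 607 -305 190 87.5
```

```text
s13b 12 [ 607.34237482 -297.61863236   84.48672528] [ 603.97839761 -307.56976713   80.24251869] [ 615.20917411 -289.55436771   89.23019648]
t16 83 [ 606.60259216 -306.19563045   83.90637136] [ 592.82693866 -320.95433028   79.14834521] [ 620.74954237 -291.56940729   91.88371338]
t26 80 [ 605.99385916 -306.77899573   84.14571428] [ 592.80557981 -319.74805259   79.14607534] [ 620.22435445 -292.04848225   90.21874602]
clk 57.83 pos [441.4 -15.3 205.2] yaw 87.51 F [ 0.2  0.3 -1.5] w 20.2 q7 0.35
delta tool: -0.2823 0.1780 0.0152 turn 0.01
```

Emit:
drive_tool(deltas="-0.2823 0.09 0 0 0;-0.2823 0.09 0 0 0;-0.2823 0.09 0 0 0;-0.2823 0.09 0 0 0;-0.2823 0.178 0 0 0;-0.2823 0.178 0 0 0;-0.2823 0.178 0 0 0;-0.2823 0.178 0 0 0;-0.2823 0.178 0.05 0 0;-0.2823 0.178 0.095 0 0;-0.2823 0.178 0.095 0 0;-0.2823 0.178 0.095 0 0")

```text
clock: 59.32
eef_pos: [607.4, -305.8, 112.2]
tool_rot: [3.14, 0.001, 1.527]
force: [0.2, -0.7, 0.1]
width: -0.0
```

```bash
python3 tg.py 607 -305.5 72 87.5;python3 snap.py side s27 120 230 260 400
```

```text
clk 59.33 pos [ 607.4 -305.8  112.2] yaw 87.52 F [ 0.2 -0.7  0.1] w -0.0 q7 0.78
delta tool: 0.0003 -0.0004 0.0402 turn 0.02
```

View pics/s27.png

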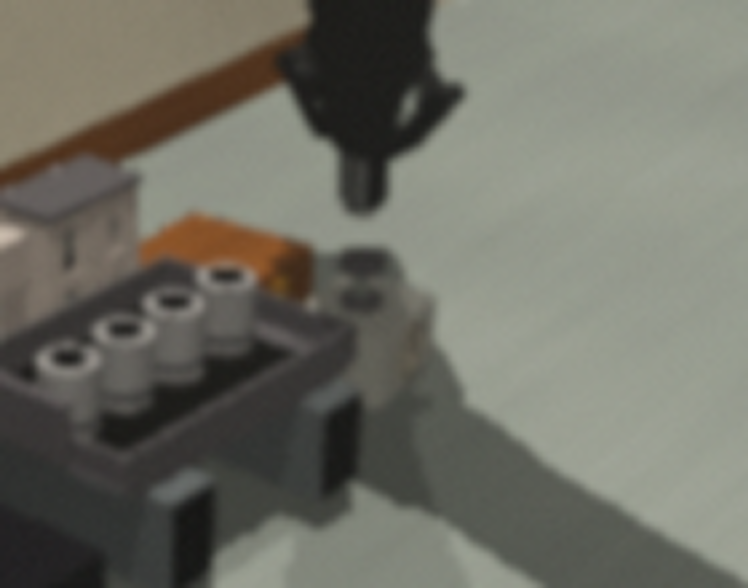

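Directly above the plunger head. Press down in small steps.

Emit:
drive_tool(deltas="0 0 0.015 0 0;0 0 0.026 0 0;0 0 0.03 0 0;0 0 0.034 0 0;0 0 0.038 0 0;0 0 0.041 0 0;0 0 0.041 0 0")

```text
clock: 60.25
eef_pos: [606.9, -305.2, 72.0]
tool_rot: [3.141, -0.001, 1.527]
force: [-4.6, 5.0, 16.9]
width: -0.2
```

Emit:
drive_tool(deltas="0 0 0.0015 0 0;0 0 0.003 0 0;0 0 0.003 0 0")

```text
clock: 60.62
eef_pos: [607.0, -305.2, 71.8]
tool_rot: [3.14, -0.002, 1.527]
force: [-9.4, 7.5, 33.2]
width: -0.1
```

Emit:
drive_tool(deltas="0 0 -0.01 0 0;0 0 -0.05 0 0;0 0 -0.1 0 0;0 0 -0.14 0 0;-0.02 -0.15 -0.14 0 0;-0.02 -0.15 -0.14 0 0;-0.02 -0.15 -0.14 0 0;-0.02 -0.15 -0.14 0 0;-0.02 -0.15 -0.14 0 0")

```text
clock: 61.75
eef_pos: [457.4, -318.5, 206.3]
tool_rot: [3.14, 0.0, 1.529]
force: [0.5, 0.9, -0.1]
width: -0.5
```

```bash
python3 tg.py 607 -305.5 72 87.5;python3 snap.py side s28;python3 snap.py top t28 110 260 190 440
python3 - <<'E'
from tray import *
from bush import bush
for n in("s28","t28"):
    d=pickle.load(open(n+".pkl","rb"));tray(d,n,(600,-81))
    Q=cloud(d).reshape(-1,3);Q=Q[~np.isnan(Q[:,0])]
    m=(np.hypot(Q[:,0]-607,Q[:,1]+306)<10)&(Q[:,2]>60)&(Q[:,2]<95);print("plunger z",m.sum(),np.median(Q[m,2]))
    for t in(-66,-22,22,66): print(bush(d,(600+.044*t-3,-81+t),90))
E
```

```text
clk 61.75 pos [ 457.4 -318.5  206.3] yaw 87.58 F [ 0.5  0.9 -0.1] w -0.5 q7 0.91
delta tool: 0.0194 0.1489 0.1343 turn 0.08
s28 tab x [-36.6  31.9] y [101.9 111.4] 101
   x- 62 pos -69.7 slope -0.0012
   x+ 95 pos 65.6 slope 0.0012
   y- 36 pos -95.2 slope -0.0042
plunger z 21 82.02465043391805
(array([ 595.12142384, -147.5018617 ]), 86)
(array([ 598.05513409, -102.52556175]), 79)
(array([598.95173027, -59.62197848]), 87)
(array([601.75598109, -15.80962874]), 63)
t28 tab x [-33.6  33.9] y [ 99.5 107.1] 73
   x- 49 pos -66.6 slope 0.0017
   x+ 86 pos 69.0 slope 0.002
   y- 55 pos -98.2 slope 0.0052
plunger z 38 84.41543434575988
(array([ 598.01526503, -149.08629413]), 28)
(array([ 600.28562155, -104.37606654]), 27)
(array([601.69565442, -60.41164521]), 25)
(array([603.89043575, -16.60468746]), 26)
```

View pics/s28.png

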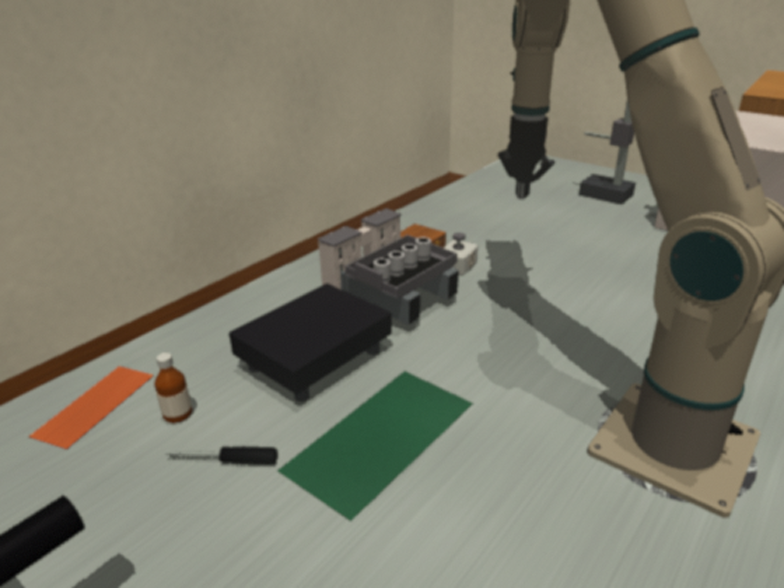

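View pics/t28.png

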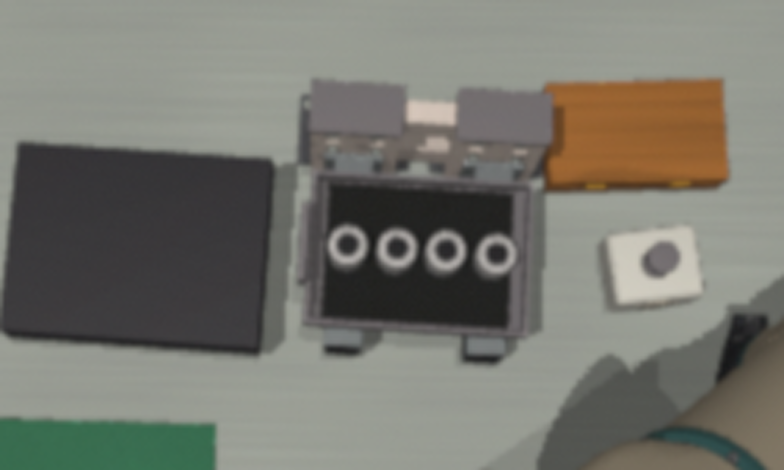

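Emit:
drive_tool(deltas="0 0 -0.02 0 0;0 0 -0.02 0 0;0 0 -0.02 0 0;0 0 -0.02 0 0")

```text
clock: 62.35
eef_pos: [455.9, -318.4, 225.5]
tool_rot: [-3.14, -0.001, 1.528]
force: [0.3, -0.6, 0.3]
width: 0.2
```

```bash
python3 -c "
from cell import ctrl;print(ctrl.finish_job())"
```

```text
the job is handed in; nothing more can be done
None
```

I finished the job and handed it in at about 62 s; handing in gives no verdict.

**Bushings:** All four that were present stand upright in one row in the tray. One was knocked aside during the run, so I located it again before picking it up.

**Brackets:** Both are hooked in the 71 mm row and were pressed to a hard stop at about 35 N. I had no direct latch reading, so "locked" is inferred from that stop and from the top height: both are alike at about 85 mm at the face. Each droops about 0.02 rad towards its tip, within the 0.06 rad limit.

**Tray:** I pushed it across by its tab. Its front edge caught on the second bracket at 16 N. I freed it by pressing down on the tab as I pushed. The lean I measured stayed around 0.03 rad. It ended about 2 mm from the middle of the two brackets, square within about 0.005 rad, with its centre about 97 mm in front of the uprights and clear of the plate.

**Plunger:** It was pressed to its stop at 72 mm with 33 N and released. The last pictures put its top at 84.4 mm (top camera) and 82.0 mm (side camera, only 21 points). I take it to be up at 84 mm.

The bottle, wooden case and screwdriver were left alone and showed no visible movement. At hand-in the arm was clear of everything, with about zero force on the tool.

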